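# Put the dry cutlery away and hang up the drainer

## Task

The cutlery on the drying mat is dry: press the red thumb latch of the cutlery box so that its lid springs open, put every spoon and fork from the mat into the box, and snap the lid shut again. Then put the empty teal cutlery drainer back: hook it over the steel rail at the free end, the end away from the plate rack, and slide it along the rail until its hook sits on the blue band, hanging free. Leave the green cup and the steel bowl where they stand.

Things in the scene. Friction and masses are not known exactly. Their poses are not given: they have to be found in the camera images.
- cutbox: white cutlery box with a clear blue-edged flip lid, fixed to the step: 168 (x) by 130 (y) by 62 (z) mm, walls and floor 4 mm, inside 160 by 122 mm. Origin at the centre of its underside, z up, +x points from the latch end to the hinge end. Cutlery lies in it along x; handles within 56 mm of its underside count as in.
- lid (a joint): lid angle in rad: 0 shut, 1.7 fully open, a little past upright over the hinge end. Freed of the latch, a damped spring swings it open and keeps it open. Latched it rests at about 0.006. To shut it, push it all the way down against the spring (1 to 2 N near its front) and then 6 to 8 N near its front, centred, so that the latch snaps over; let go sooner and it springs open again.
- lid_hinge (a point): on the hinge axis of the lid, which runs along the box's y, at the far (+x) end of the box: 84 mm from the box's centre, 64 mm above its underside. Axes as the box's.
- lid_front (a point): point on the lid's outer face, on its centre line, 150 mm from the hinge axis and 18 mm short of the front edge; it turns with the lid (own z is the outward normal, own -x points to the front edge). The lid plate is 168 by 130 by 5 mm; a 36 mm wide tongue at its front reaches 182 mm from the hinge and goes under the latch's tooth.
- latch (a joint): angle of the thumb latch in rad: 0 at rest (a spring returns it), 0.3 fully pressed. The lid is freed at 0.07 to 0.13.
- latch_pad (a point): centre of the top of the red thumb pad before the box (132 mm from its centre along box -x, 46 mm above its underside); 44 wide (y), 46 mm long (x). Press straight down: it tips about a pin 40 mm behind this point; 3 to 4 N and 3 to 5 mm free the lid, 7 N and 12 mm reach the stop. Behind it, 27 mm towards the box, the latch's upright tooth stands 41 mm taller; the lid rises just behind the tooth.
- spoon_red_grip (a point): centre of the red plastic handle of a spoon, half-way up (6 mm above its underside). It is 145 mm long and lies flat: handle 85 long, 16 wide, 12 high; own +x points along it from handle to steel head (38 long, 30 wide, 5 high, far end 102 mm from this point), z up. About 45 g. Starts on the mat, turned either way; may be absent.
- spoon_yellow_grip (a point): centre of the yellow plastic handle of a spoon, half-way up (6 mm above its underside). It is 145 mm long and lies flat: handle 85 long, 16 wide, 12 high; own +x points along it from handle to steel head (38 long, 30 wide, 5 high, far end 102 mm from this point), z up. About 45 g. Starts on the mat, turned either way; may be absent.
- fork_blue_grip (a point): centre of the blue plastic handle of a fork, half-way up (6 mm above its underside). It is 145 mm long and lies flat: handle 85 long, 16 wide, 12 high; own +x points along it from handle to steel head (38 long, 30 wide, 5 high, far end 102 mm from this point), z up. About 45 g. Starts on the mat, turned either way; may be absent.
- fork_white_grip (a point): centre of the cream-white plastic handle of a fork, half-way up (6 mm above its underside). It is 145 mm long and lies flat: handle 85 long, 16 wide, 12 high; own +x points along it from handle to steel head (38 long, 30 wide, 5 high, far end 102 mm from this point), z up. About 45 g. Starts on the mat, turned either way; may be absent.
- mat: ribbed grey-blue drying mat, fixed: 170 (x) by 280 (y) by 3 (z) mm, origin at the centre of its underside. The cutlery lies on it side by side, at least 45 mm between neighbours' middles.
- caddy_grip (a point): centre of the grip block on top of the teal plastic cutlery drainer (loose, about 0.16 kg, stands upright on the step). The grip block is 48 (own x) by 14 (own y) by 45 (own z) mm. The drainer's box below is 84 (x) by 100 (y) by 75 (z) mm; its underside is 177.5 mm under this point and its top 102.5 mm under it.
- caddy_seat (a point): where the rail's axis lies when the drainer hangs: in its hook, 36 mm straight under caddy_grip. The hook is a slot open below, 24 mm wide (own x), running along own y: riser at its -x side, tip at its +x side ending 27 mm under this point; the V roof centres the rail. To hook on from the robot's side of the rail, carry this point 35 to 53 mm above the rail's axis until over it, then lower.
- rail_axis (a point): mid-point of the axis of the steel hanging rail (fixed): 12 mm round bar, 380 mm long along own y, axis 210 mm above the step, a 12 mm post at each end that is no higher than the bar. Own +y points to the plate rack, -y to the free end; own +x points away from the robot.
- band_mark (a point): centre of the 22 mm wide blue tape band, on the rail's axis, 40 to 100 mm from the rail's mid-point on the rack side; same axes as the rail.
- cup: green plastic cup standing upside down, 75 mm across, 95 mm high; origin at the centre of its underside. Leave it alone.
- bowl: stainless steel bowl upside down, 150 mm across, 56 mm high; origin at the centre of its underside. Leave it alone.
There are look-alikes about, which are no part of the job. Leave any purple look-alike of the part that bears spoon_yellow_grip alone.

How it is judged:
By the outcome, as a careful person would: the job done as asked, in the order asked, and still so for the second after the job is handed in, with the robot touching nothing.
Of spoon_red, spoon_yellow, fork_blue, fork_white only 2 to 4 are there at a start; the rules pass over those that are not, and their reading is None.
At some moment in a run one of spoon_red, fork_white may be knocked a few centimetres aside while the robot is not near it.
It also fails if it takes over 208 s, if anything falls off the work surface, if the arm or the gripper's body presses on something with over 40 N, if the wrist force passes 120 N, or if a joint passes its speed limit or range.

## Robot

A 7-joint arm with a two-finger parallel gripper is mounted at the origin on the work surface. World frame = base frame: x ahead of the robot, y to its left, z up, the work surface at z = 0. Lengths are in m, angles in rad, forces in N, time in s.
With the tool pointing down it reaches from about 0.4 to 0.85 m from the base axis. Payload 10.4 kg.
Tool frame: the origin (TCP) lies midway between the tips of the shut fingers; the grasp point (between the pads) lies 19 mm behind it; z points along the fingers, x is the direction in which the jaws open and shut, and the axes are right-handed (so a half turn about z gives the same grasp; the last joint's range is limited). The gripper opens to 87 mm and grips with 3 to 60 N. Pads are 19 mm wide; open, the fingers measure 117 mm over their backs; the gripper's body (75 mm by 190 mm) begins 51 mm behind the grasp point.
Start: joints at [-1.318, 0.332, -0.065, 1.46, 0.022, 1.35, -0.088], TCP at [0.17, 0.601, 0.223] pointing down, gripper open.
Joint ranges: [-2.6, 2.6], [-0.5, 2.12], [-1.47, 1.34], [0.16, 2.42], [-1.27, 4.41], [0.06, 2.06], [-2.6, 2.6]. Speed limits (rad/s): [2.22, 2.22, 2.79, 2.79, 3.14, 3.14, 3.14].

## Interface

Orientations are given as a unit quaternion [x, y, z, w].
In Python, from bench import state, capture, get_calibration, sign_off gives the robot as it stands.
- The arm moves only by the tool apply_moves, never from a script. Its argument "targets" is a list of rows, each a list of 7 numbers: the shift along the world's x, y, z in units of 80 cm (1.0 is 80 cm), then the turn, a rotation vector about the world's x, y, z in units of pi rad (1.0 is pi rad), then the closure, from -1 (fully open) to 1 (shut), so that 0 is half open. In form: [[tx, ty, tz, ax, ay, az, hand], ...]. A call has 1 to 20 rows; each row is the pose to reach, as a shift and turn from the pose commanded when the call began, turning the shorter way round; what a row does not reach only later rows make up. A row lasts 1/8 s, in which the tool goes at most 62.5 mm and 10.7 degrees, less where a joint would pass 70% of its speed; a pose out of reach is approached as far as the arm can. A call with a number of a shift or a turn outside -1 to 1 is refused whole. A call with a gripper value outside its range is refused whole. The fingers move at their own pace and stop on an object; "force" is the grip in N (left out, the last holds). Time passes only in rows, so rows that repeat a pose let the fingers close. It gives the time, the measured TCP pose, the force and the opening at its end, in the units of the state.
- state(): the state, without advancing time (a new reading comes with each control period).
- capture(name): name is "scene" or "top" or "wrist"; returns (picture, depth): 420x560x3 uint8, blue, green, red; 420x560 float32, m along the optical axis (not along the pixel's ray), 0 where there is no reading.
- get_calibration(name): a dict with "K" (3x3 intrinsics, pixels), "origin" and "rotation" of the camera in the world. Camera axes: x right, y up, looking along -z (the intrinsics and any distortion apply to the point x, -y, -z); pixel columns grow to the right and rows downward; lengths in m; the calibration is good to about 2 mm. A picture is of the moment at which its call begins: read the wrist's pose just before it. get_calibration takes no time and is no camera call; for the wrist camera it gives the pose at the moment of the call.
- sign_off(): hands the job in, once; it reports no verdict.
The state is a dict: "t": time; "qpos": joint angles; "qvel": joint speeds; "joint_efforts": joint torques, N m; "position": TCP position; "ee_rot": TCP orientation; "contact_force": force on the tool from outside, world axes, zero at the start; "wrist_torque": the same for the moment, N m; "width": finger opening in m.
Only numpy, scipy, OpenCV 4.12 (cv2) and the standard library are available. Lean on these libraries where they do the work, as an engineer would, in place of code of your own. Each camera call takes 0.05 s, during which the arm holds its last target.

## Working session

There is one attempt and no reset: what is moved stays moved. The work goes in short steps, Python scripts to look and compute and a tool call to move; the robot and the scene stay as the last step left them, time stands still between calls to the robot, and variables do not carry over. Pictures are saved under pics/ and viewed, and the job is handed in when it is done.

Besides the shell and the picture viewer there is one more tool, called after "Request:" by a JSON object that holds its "method" and its "body". apply_moves: Moves the arm, as the interface text tells. Its arguments: {"type":"object","properties":{"targets":{"type":"array","items":{"type":"array","items":{"type":"number"}}},"force":{"type":"number"}},"required":["targets"]}

```bash
mkdir -p pics; ls; cat > h.py <<'E'
import numpy as np, cv2
from bench import state, capture, get_calibration, sign_off
def snap(name,tag):
    c=get_calibration(name); p,d=capture(name)
    cv2.imwrite(f'pics/{tag}.png',p); np.savez(f'pics/{tag}.npz',p=p,d=d,K=c['K'],o=c['origin'],R=c['rotation'])
    return p,d,c
def load(tag):
    z=np.load(f'pics/{tag}.npz'); return z['p'],z['d'],dict(K=z['K'],origin=z['o'],rotation=z['R'])
def cloud(d,c):
    K=np.array(c['K']);h,w=d.shape
    u,v=np.meshgrid(np.arange(w),np.arange(h))
    X=np.stack([(u-K[0,2])/K[0,0]*d,-(v-K[1,2])/K[1,1]*d,-d],-1)
    P=X@np.array(c['rotation']).T+np.array(c['origin'])
    P[d<=0]=np.nan
    return P
def ray(u,v,c,z):
    K=np.array(c['K']);r=np.array([(u-K[0,2])/K[0,0],-(v-K[1,2])/K[1,1],-1.])
    r=np.array(c['rotation'])@r;o=np.array(c['origin']);return o+r*(z-o[2])/r[2]
def proj(P,c):
    K=np.array(c['K']);X=(np.asarray(P)-np.array(c['origin']))@np.array(c['rotation'])
    x=X[...,0]/-X[...,2];y=-X[...,1]/-X[...,2]
    return np.stack([K[0,0]*x+K[0,2],K[1,1]*y+K[1,2]],-1)
E
python3 - <<'E'
from h import *
for n in ['scene','top','wrist']:
    p,d,c=snap(n,n+'0'); print(n,c)
print(state())
E
```

```text
pics
scene {'K': array([[392.2549928 ,   0.        , 274.88627932],
       [  0.        , 392.2549928 , 207.76318929],
       [  0.        ,   0.        ,   1.        ]]), 'origin': array([ 1.24648313, -0.3259467 ,  0.76392926]), 'rotation': array([0.3630847 , 0.23670855, 0.50521244, 0.74625663])}
top {'K': array([[400.24444321,   0.        , 281.64383085],
       [  0.        , 400.24444321, 206.42892508],
       [  0.        ,   0.        ,   1.        ]]), 'origin': array([0.40097104, 0.01060034, 1.10454909]), 'rotation': array([ 0.04425888, -0.0549997 , -0.69514429,  0.71539542])}
wrist {'K': array([[333.54586961,   0.        , 278.03537394],
       [  0.        , 333.54586961, 210.00583706],
       [  0.        ,   0.        ,   1.        ]]), 'origin': array([0.09616892, 0.62292915, 0.38398758]), 'rotation': array([-0.11340004, -0.08500488,  0.59727221,  0.78941783])}
{'t': 0.15, 'qpos': array([-1.31758945,  0.33271182, -0.06473043,  1.4607375 ,  0.02161119,
        1.34987634, -0.08848239]), 'qvel': array([-0.00043704, -0.00156398, -0.00066281, -0.00336495,  0.00107995,
       -0.00212607,  0.00114392]), 'joint_efforts': array([-1.50219530e-04, -6.23632193e+01,  2.38366780e-02, -3.90139675e+01,
       -6.15175464e-02,  3.71787243e-02,  7.38977451e-05]), 'position': array([0.17011108, 0.60111225, 0.22195128]), 'ee_rot': array([ 7.97577589e-01,  6.03216148e-01, -3.99783872e-04,  3.30222447e-04]), 'contact_force': array([-0.00284456,  0.05682446, -0.06652935]), 'wrist_torque': array([-0.03864682,  0.03087385,  0.02191027]), 'width': 0.08711579263129675}
```

```bash
python3 - <<'E'
s=open('h.py').read()
s=s.replace("    c=get_calibration(name); p,d","    c=dict(get_calibration(name)); print([k for k in c]) if len(c)>3 else 0\n    c['rotation']=Rot.from_quat(c['rotation']).as_matrix()\n    p,d").replace("import numpy","from scipy.spatial.transform import Rotation as Rot\nimport numpy",1)
open('h.py','w').write(s)
from h import *
for n in ['scene0','top0','wrist0']:
    z=dict(np.load(f'pics/{n}.npz'))
    z['R']=Rot.from_quat(z['R']).as_matrix(); np.savez(f'pics/{n}.npz',**z)
E
```

```text
(no output)
```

View pics/scene0.png

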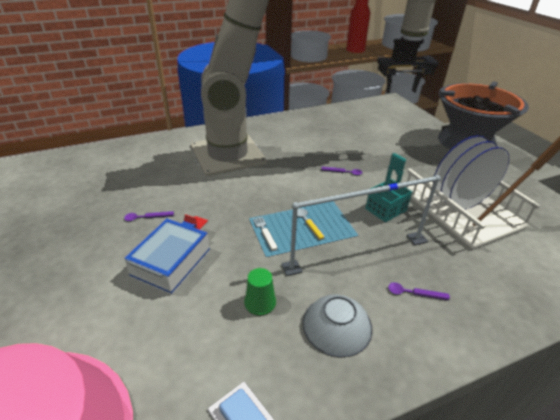

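View pics/top0.png

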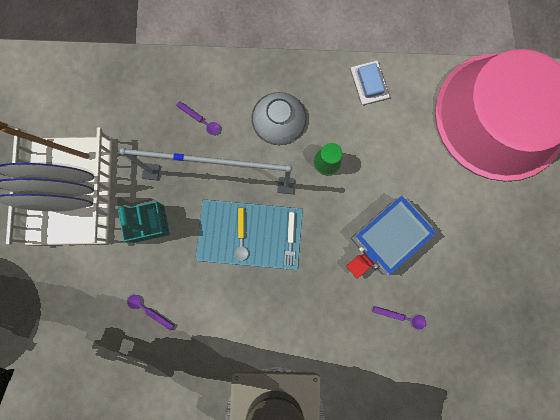

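View pics/wrist0.png

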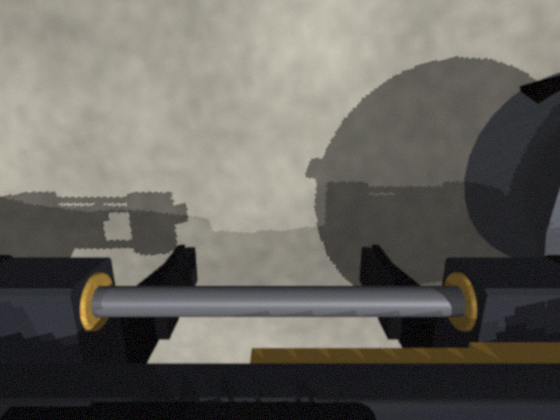

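```bash
python3 - <<'E'
from h import *
for t in ['top0','scene0']:
    p,d,c=load(t);P=cloud(d,c);print(t)
    pts={'top0':dict(yel=(241,222),yelhead=(241,254),wh=(291,225),whhead=(290,254),mat=(265,250),mat2=(220,210),red=(358,266),lid=(395,235),caddy=(143,205),table=(250,330),table2=(330,260),band=(179,157),cup=(331,152),bowl=(280,110)),
     'scene0':dict(yel=(316,229),wh=(269,239),red=(200,222),lid=(168,250),band=(394,187),mat=(340,228),table=(300,180),grip=(398,165))}[t]
    for k,(u,v) in pts.items(): print(k,P[v,u].round(4))
p,d,c=load('top0')
i=cv2.resize(p[180:290,100:460],None,fx=2.2,fy=2.2,interpolation=cv2.INTER_CUBIC);cv2.imwrite('pics/topcrop0.png',i)
p,d,c=load('scene0')
i=cv2.resize(p[140:320,110:450],None,fx=2.3,fy=2.3,interpolation=cv2.INTER_CUBIC);cv2.imwrite('pics/scenecrop0.png',i)
E
```

```text
top0
yel [0.5089 0.1057 0.0165]
yelhead [0.4225 0.1029 0.0077]
wh [ 0.5048 -0.0308  0.0157]
whhead [ 0.4262 -0.0303  0.007 ]
mat [ 0.4354  0.0383 -0.0008]
mat2 [0.5419 0.1664 0.0029]
red [ 0.399  -0.2085  0.0446]
lid [ 0.4816 -0.3003  0.0675]
caddy [0.5403 0.3564 0.0715]
table [0.2224 0.0711 0.0016]
table2 [ 0.4131 -0.1408 -0.001 ]
band [0.633  0.2349 0.2166]
cup [ 0.6905 -0.1271  0.0963]
bowl [0.8166 0.0085 0.0544]
scene0
yel [0.516  0.1102 0.0154]
wh [ 0.5043 -0.0301  0.0138]
red [ 0.4029 -0.1971  0.0471]
lid [ 0.5058 -0.3005  0.0702]
band [0.6414 0.2406 0.2136]
mat [0.5251 0.1854 0.0025]
table [0.2562 0.1818 0.0008]
grip [0.5096 0.3586 0.1714]
```

View pics/topcrop0.png

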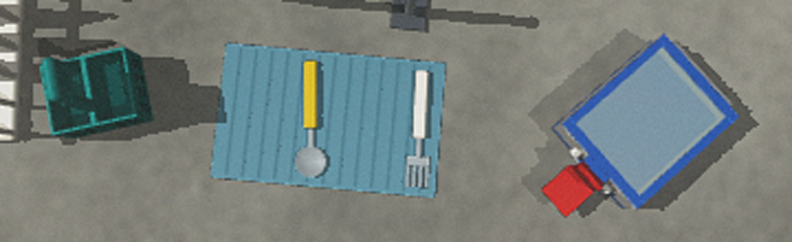

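View pics/scenecrop0.png

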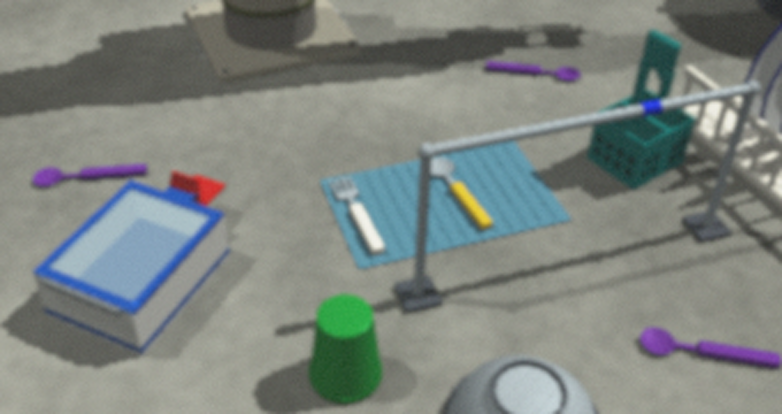

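```bash
python3 - <<'E'
from h import *
def rect(Q): 
    return cv2.minAreaRect(Q.astype(np.float32)*1000)
for t in ['top0','scene0']:
    p,d,c=load(t);P=cloud(d,c);print(t)
    m=(P[...,2]>.055)&(P[...,2]<.08)&(abs(P[...,0]-.48)<.14)&(abs(P[...,1]+.3)<.14)
    n,l,s,_=cv2.connectedComponentsWithStats(m.astype(np.uint8)); k=1+np.argmax(s[1:,4]); Q=P[l==k]
    print('lid',rect(Q[:,:2]),Q[:,2].mean(),s[k,4])
    hsv=cv2.cvtColor(p,cv2.COLOR_BGR2HSV)
    def seg(name,m,box):
        m=m.copy();mm=np.zeros_like(m);x0,y0,x1,y1=box;mm[y0:y1,x0:x1]=1;m&=mm
        n,l,s,_=cv2.connectedComponentsWithStats(m.astype(np.uint8)); k=1+np.argmax(s[1:,4]);Q=P[l==k];Q=Q[np.isfinite(Q[:,0])]
        print(name,rect(Q[:,:2]),Q.mean(0).round(4),s[k])
    H,S,V=[hsv[...,i] for i in range(3)]
    if t=='top0':
        B=dict(yel=(225,200,260,270),wh=(280,205,305,270),red=(340,245,380,285),teal=(110,190,180,250),band=(165,145,195,170))
    else: B=dict(yel=(295,205,330,245),wh=(255,215,285,255),red=(180,210,215,235),teal=(360,145,420,225),band=(385,175,405,195))
    seg('yel',(H>18)&(H<32)&(S>150)&(V>100),B['yel'])
    seg('wh',(S<60)&(V>190),B['wh'])
    seg('red',((H<8)|(H>172))&(S>120),B['red'])
    seg('teal',(H>75)&(H<95)&(S>100),B['teal'])
    seg('band',(H>112)&(H<128)&(S>180),B['band'])
    # rail
    m=(P[...,2]>.195)&(P[...,2]<.235)&(P[...,0]>.52)&(P[...,0]<.75)&(P[...,1]<.45)&(P[...,1]>-.15)
    Q=P[m];
    a,b=np.polyfit(Q[:,1],Q[:,0],1);print('rail x=',a,'y+',b,Q[:,1].min(),Q[:,1].max(),np.median(Q[:,2]),len(Q))
E
```

```text
top0
lid ((478.2519836425781, -295.6009521484375), (131.63681030273438, 194.7801513671875), 42.40053176879883) 0.06750605866279365 3435
yel ((508.1310729980469, 107.30262756347656), (80.41831970214844, 14.297633171081543), 2.566307306289673) [0.5075 0.1073 0.0138] [238 208   6  30 180]
wh ((499.7405090332031, -29.777244567871094), (13.485698699951172, 82.46212005615234), 87.67308807373047) [ 0.4992 -0.0297  0.0138] [288 212   6  31 152]
red ((398.0828857421875, -213.15724182128906), (51.48277282714844, 54.96640396118164), 41.06150817871094) [ 0.4019 -0.2114  0.0507] [346 254  28  24 376]
teal ((506.77593994140625, 363.0146484375), (101.29450988769531, 101.27457427978516), 14.191402435302734) [0.5006 0.3544 0.0613] [ 118  201   51   41 1089]
band ((634.76904296875, 237.41949462890625), (12.72901725769043, 18.929195404052734), 1.3792872428894043) [0.6346 0.2372 0.2159] [174 154   9   6  50]
rail x= 0.07375765080759672 y+ 0.6168588917238068 -0.020364871925509676 0.3731370543225653 0.21398043820573454 939
scene0
lid ((478.7136535644531, -295.7124328613281), (134.4295654296875, 195.368225
[... 232 characters left out ...]
25.563457489013672), (21.078845977783203, 90.66026306152344), 88.46826934814453) [ 0.4995 -0.0275  0.014 ] [263 228  14  20 113]
red ((392.3602294921875, -196.95973205566406), (36.671470642089844, 87.4425277709961), 45.331809997558594) [ 0.408  -0.2078  0.0594] [185 215  22  14 162]
teal ((501.3096923828125, 361.3957214355469), (81.18050384521484, 105.75934600830078), 14.997532844543457) [0.5204 0.3488 0.046 ] [366 188  45  33 925]
band ((637.27001953125, 239.884033203125), (19.995542526245117, 12.693016052246094), 87.93061828613281) [0.6381 0.2399 0.2153] [390 183   7   6  31]
rail x= 0.07402682162008394 y+ 0.6201848298647767 -0.020999186960234617 0.37246621236007726 0.21418810396859944 808
```

```bash
cat >> h.py <<'E'
def cam_for(tcp,yaw_deg):
    """wrist camera pose for tool-down pose; tool x at yaw_deg"""
    z=np.load('pics/wrist0.npz')
    s=STATE0
    T0=Rot.from_quat(s[1]).as_matrix(); rel=T0.T@(z['o']-s[0]); relR=T0.T@z['R']
    a=np.radians(yaw_deg);X=np.array([np.cos(a),np.sin(a),0]);Z=np.array([0,0,-1.]);T=np.stack([X,np.cross(Z,X),Z],1)
    return dict(K=z['K'],origin=np.array(tcp)+T@rel,rotation=T@relR)
STATE0=(np.array([0.17011108, 0.60111225, 0.22195128]),np.array([ 7.97577589e-01,  6.03216148e-01, -3.99783872e-04,  3.30222447e-04]))
def tool():
    s=state();T=Rot.from_quat(s['ee_rot']).as_matrix()
    print('t',round(s['t'],2),'tcp',s['position'].round(4),'yaw',np.degrees(np.arctan2(T[1,0],T[0,0])).round(2),'z',T[:,2].round(3),'F',s['contact_force'].round(2),'w',round(s['width'],4));return s
E
python3 - <<'E'
from h import *
c=cam_for([.45,.2,.4],42.4);print(c['origin'],-c['rotation'][:,2],c['rotation'][:,1])
for u,v in [(0,0),(560,0),(280,0),(280,210),(280,240)]: print(ray(u,v,c,0.0).round(3))
tool()
E
```

```text
[0.39853571 0.25738881 0.56204053] [ 0.18905402 -0.20727094 -0.95984235] [-0.64740145  0.70863865 -0.28053987]
[-0.014  0.097  0.   ]
[0.599 0.657 0.   ]
[0.293 0.378 0.   ]
[0.512 0.138 0.   ]
[0.55  0.097 0.   ]
t 0.15 tcp [0.1701 0.6011 0.222 ] yaw 74.2 z [-0.    -0.001 -1.   ] F [-0.    0.06 -0.07] w 0.0871
```

Request:
{"method": "apply_moves", "body": {"targets": [[0.4125,-0.5,0.25,0,0,-0.1767,1],[0.4125,-0.5,0.25,0,0,-0.1767,1],[0.4125,-0.5,0.25,0,0,-0.1767,1],[0.4125,-0.5,0.25,0,0,-0.1767,1],[0.4125,-0.5,0.25,0,0,-0.1767,1],[0.4125,-0.5,0.25,0,0,-0.1767,1],[0.4125,-0.5,0.25,0,0,-0.1767,1],[0.4125,-0.5,0.25,0,0,-0.1767,1],[0.4125,-0.5,0.25,0,0,-0.1767,1],[0.4125,-0.5,0.25,0,0,-0.1767,1],[0.4125,-0.5,0.25,0,0,-0.1767,1],[0.4125,-0.5,0.25,0,0,-0.1767,1],[0.4125,-0.5,0.25,0,0,-0.1767,1]], "force": 20}}

```text
t: 1.78
position: [0.4996, 0.2023, 0.4222]
ee_rot: [0.932, 0.362, -0.0, -0.0]
contact_force: [-0.2, -0.2, -0.5]
width: 0.0006
```

```bash
python3 - <<'E'
from h import *
tool();snap('wrist','w1')
E
```

```text
t 1.77 tcp [0.4996 0.2023 0.4222] yaw 42.5 z [-0.001 -0.    -1.   ] F [-0.19 -0.22 -0.5 ] w 0.0006
```

View pics/w1.png

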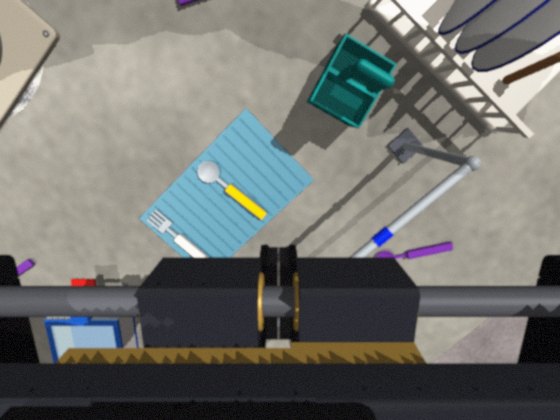

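Request:
{"method": "apply_moves", "body": {"targets": [[0.0375,-0.6875,0,0,0,0,1],[0.0375,-0.6875,0,0,0,0,1],[0.0375,-0.6875,0,0,0,0,1],[0.0375,-0.6875,0,0,0,0,1],[0.0375,-0.6875,0,0,0,0,1],[0.0375,-0.6875,0,0,0,0,1],[0.0375,-0.6875,0,0,0,0,1],[0.0375,-0.6875,0,0,0,0,1],[0.0375,-0.6875,0,0,0,0,1],[0.0375,-0.6875,0,0,0,0,1],[0.0375,-0.6875,0,0,0,0,1],[0.0375,-0.6875,0,0,0,0,1],[0.0375,-0.6875,0,0,0,0,1]]}}

```text
t: 3.45
position: [0.5307, -0.3473, 0.423]
ee_rot: [0.932, 0.363, 0.001, -0.0]
contact_force: [-0.0, -0.1, -0.6]
width: 0.0006
```

```bash
python3 - <<'E'
from h import *
tool();snap('wrist','w2')
E
```

```text
t 3.45 tcp [ 0.5307 -0.3473  0.423 ] yaw 42.52 z [ 0.001  0.    -1.   ] F [-0.02 -0.13 -0.6 ] w 0.0006
```

View pics/w2.png

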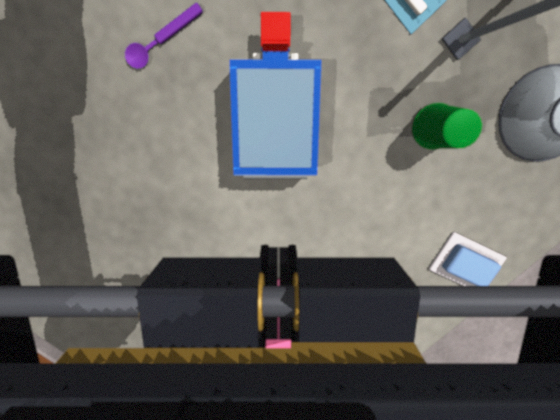

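```bash
python3 - <<'E'
from h import *
p,d,c=load('w2');P=cloud(d,c)
cs=[ray(u,v,c,.0665) for u,v in [(230.5,60),(321.5,60),(317.5,176),(233,176)]]
for q in cs: print(q.round(4))
F=(cs[0]+cs[1])/2;H=(cs[2]+cs[3])/2;C=(F+H)/2;dd=H-F;print('C',C,'len',np.linalg.norm(dd),'w',np.linalg.norm(cs[0]-cs[1]),'yaw',np.degrees(np.arctan2(dd[1],dd[0])))
print('zlid',np.nanmedian(P[80:160,245:305,2]),'pad',np.nanmedian(P[20:40,268:285,2]),P[30,276])
ex=dd/np.linalg.norm(dd);print('pad',C-ex*.132, proj(np.r_[(C-ex*.132)[:2],.046],c))
cv2.imwrite('pics/w2c.png',cv2.resize(p[0:190,200:350],None,fx=3,fy=3))
E
```

```text
[ 0.3802 -0.2825  0.0665]
[ 0.4762 -0.1944  0.0665]
[ 0.5897 -0.3183  0.0665]
[ 0.4917 -0.4082  0.0665]
C [ 0.48446564 -0.30084043  0.0665    ] len 0.16803390676575974 w 0.13028159270179726 yaw -47.96496070014001
zlid 0.0686976178744142 pad 0.046239955216177575 [ 0.39907596 -0.20673878  0.04584191]
pad [ 0.39608043 -0.20279934  0.0665    ] [276.30803018  26.19791807]
```

View pics/w2c.png

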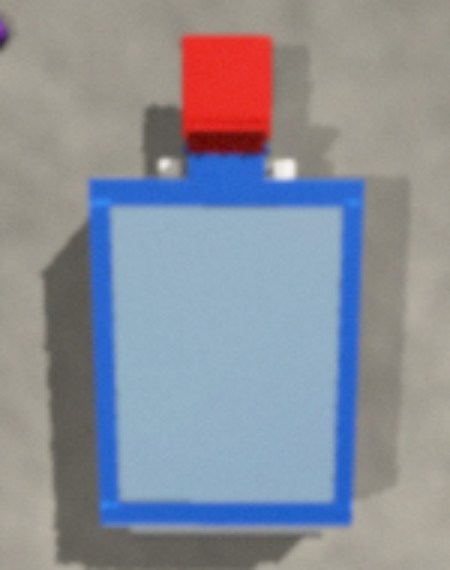

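Request:
{"method": "apply_moves", "body": {"targets": [[-0.1725,0.189,-0.2,0,0,0,1],[-0.1725,0.189,-0.2,0,0,0,1],[-0.1725,0.189,-0.2,0,0,0,1],[-0.1725,0.189,-0.2,0,0,0,1],[-0.1725,0.189,-0.404,0,0,0,1],[-0.1725,0.189,-0.404,0,0,0,1],[-0.1725,0.189,-0.404,0,0,0,1],[-0.1725,0.189,-0.404,0,0,0,1],[-0.1725,0.189,-0.404,0,0,0,1],[-0.1725,0.189,-0.404,0,0,0,1],[-0.1725,0.189,-0.404,0,0,0,1]]}}

```text
t: 4.88
position: [0.393, -0.1976, 0.1005]
ee_rot: [0.932, 0.362, 0.001, 0.0]
contact_force: [0.1, 0.0, 0.3]
width: 0.0007
```

```bash
python3 - <<'E'
from h import *
tool();p,d,c=snap('scene','s1')
cv2.imwrite('pics/s1c.png',cv2.resize(p[150:300,100:300],None,fx=3,fy=3))
E
```

```text
t 4.88 tcp [ 0.393  -0.1976  0.1005] yaw 42.39 z [ 0.002  0.    -1.   ] F [0.06 0.03 0.26] w 0.0007
```

View pics/s1c.png

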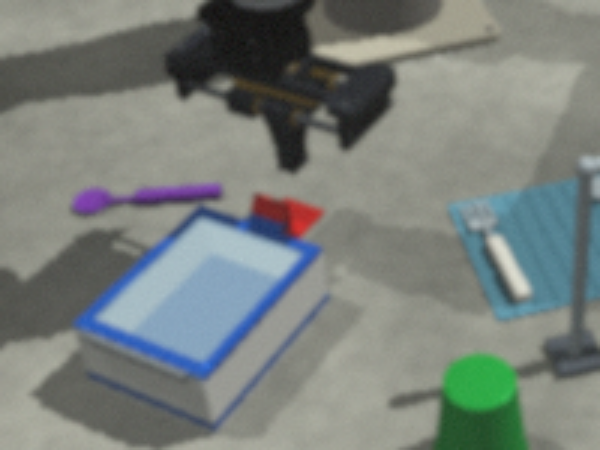

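Request:
{"method": "apply_moves", "body": {"targets": [[0,0,-0.05,0,0,0,1],[0,0,-0.062,0,0,0,1],[0,0,-0.068,0,0,0,1],[0,0,-0.072,0,0,0,1],[0,0,-0.075,0,0,0,1],[0,0,-0.077,0,0,0,1],[0,0,-0.078,0,0,0,1],[0,0,-0.078,0,0,0,1],[0,0,-0.078,0,0,0,1]]}}

```text
t: 6.05
position: [0.3922, -0.1971, 0.0374]
ee_rot: [0.932, 0.362, 0.0, -0.0]
contact_force: [-3.7, 2.5, 6.1]
width: 0.0005
```

```bash
python3 - <<'E'
from h import *
tool();p,d,c=snap('scene','s2')
cv2.imwrite('pics/s2c.png',cv2.resize(p[150:300,100:300],None,fx=3,fy=3))
E
```

```text
t 6.05 tcp [ 0.3922 -0.1971  0.0374] yaw 42.39 z [-0.     0.001 -1.   ] F [-3.73  2.54  6.07] w 0.0005
```

View pics/s2c.png

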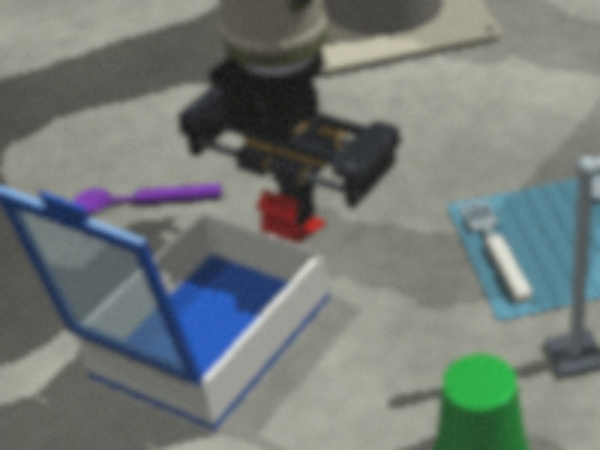

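Request:
{"method": "apply_moves", "body": {"targets": [[0,0,0.06,0,0,0,1],[0,0,0.12,0,0,0,1],[0,0,0.2,0,0,0,1],[0,0,0.25,0,0,0,1],[0.194,0.2975,0.3275,0,0,0.2644,0],[0.194,0.2975,0.3275,0,0,0.2644,0],[0.194,0.2975,0.3275,0,0,0.2644,0],[0.194,0.2975,0.3275,0,0,0.2644,0],[0.194,0.2975,0.3275,0,0,0.2644,0],[0.194,0.2975,0.3275,0,0,0.2644,0],[0.194,0.2975,0.3275,0,0,0.2644,0],[0.194,0.2975,0.3275,0,0,0.2644,0],[0.194,0.2975,0.3275,0,0,0.2644,0],[0.194,0.2975,0.3275,0,0,0.2644,0]]}}

```text
t: 7.85
position: [0.5472, 0.0402, 0.2991]
ee_rot: [0.707, 0.707, 0.0, -0.0]
contact_force: [-0.2, -1.2, -0.7]
width: 0.0434
```

```bash
python3 - <<'E'
from h import *
tool();p,d,c=snap('wrist','w3')
E
```

```text
t 7.85 tcp [0.5472 0.0402 0.2991] yaw 89.94 z [ 0.  0. -1.] F [-0.23 -1.24 -0.66] w 0.0434
```

View pics/w3.png

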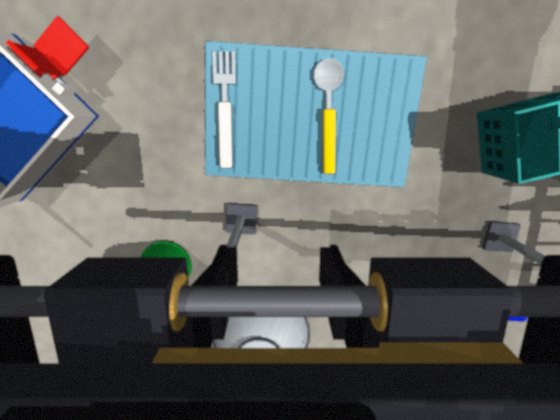

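```bash
cat >> h.py <<'E'
def handle(tag,mask_fn,box,ztop=.015,refdir=(-1,0)):
    p,d,c=load(tag);P=cloud(d,c);hsv=cv2.cvtColor(p,cv2.COLOR_BGR2HSV)
    m=mask_fn(*[hsv[...,i].astype(int) for i in range(3)]);mm=np.zeros_like(m);x0,y0,x1,y1=box;mm[y0:y1,x0:x1]=1;m=m&mm
    n,l,s,_=cv2.connectedComponentsWithStats(m.astype(np.uint8));k=1+np.argmax(s[1:,4])
    vv,uu=np.nonzero(l==k);Q=np.array([ray(u,v,c,ztop)[:2] for u,v in zip(uu,vv)])
    (cx,cy),(w,h),a=cv2.minAreaRect((Q*1000).astype(np.float32))
    C=Q.mean(0);e=np.linalg.svd(Q-C,full_matrices=False)[2][0];e*=np.sign(e@np.array(refdir))
    print(tag,'rect',round(cx,1),round(cy,1),round(w,1),round(h,1),'mean',C.round(4),'ang',np.degrees(np.arctan2(e[1],e[0])).round(2),'z',np.nanmedian(P[l==k][:,2]).round(4),'bbox',s[k])
YEL=lambda H,S,V:(H>18)&(H<32)&(S>150)&(V>100)
WH=lambda H,S,V:(S<70)&(V>185)
E
python3 - <<'E'
from h import *
handle('w3',YEL,(300,90,350,190));handle('w3',WH,(205,98,245,180))
for v in ['w1']: handle('w1',YEL,(210,170,280,230))
E
```

```text
w3 rect 506.8 107.3 81.9 14.8 mean [0.5062 0.1075] ang -177.52 z 0.0149 bbox [323 109  12  64 759]
w3 rect 496.7 -28.2 15.7 88.3 mean [ 0.4972 -0.0281] ang 178.57 z 0.0149 bbox [219  98  13  70 817]
w1 rect 506.9 109.6 82.2 15.9 mean [0.5066 0.1097] ang -177.48 z 0.0149 bbox [225 185  41  34 409]
```

Request:
{"method": "apply_moves", "body": {"targets": [[-0.0612,-0.085,-0.1,0,0,-0.008,0],[-0.0612,-0.085,-0.2,0,0,-0.008,0],[-0.0612,-0.085,-0.3,0,0,-0.008,0],[-0.0612,-0.085,-0.3,0,0,-0.008,0],[-0.0612,-0.085,-0.3,0,0,-0.008,0],[-0.0612,-0.085,-0.34,0,0,-0.008,0],[-0.0612,-0.085,-0.36,0,0,-0.008,0],[-0.0612,-0.085,-0.366,0,0,-0.008,0],[-0.0612,-0.085,-0.366,0,0,-0.008,0],[-0.0612,-0.085,-0.366,0,0,-0.008,1],[-0.0612,-0.085,-0.366,0,0,-0.008,1],[-0.0612,-0.085,-0.366,0,0,-0.008,1],[-0.0612,-0.085,-0.366,0,0,-0.008,1]], "force": 15}}

```text
t: 9.52
position: [0.4985, -0.0274, 0.0064]
ee_rot: [0.716, 0.698, 0.0, 0.0]
contact_force: [-0.4, -0.2, 2.8]
width: 0.0158
```

```bash
python3 - <<'E'
from h import *
tool()
E
```

```text
t 9.53 tcp [ 0.4985 -0.0274  0.0064] yaw 88.54 z [ 0.  0. -1.] F [-0.38 -0.15  2.84] w 0.0158
```

Request:
{"method": "apply_moves", "body": {"targets": [[0,0,0.06,0,0,0,1],[0,0,0.13,0,0,0,1],[0,0,0.2,0,0,0,1],[-0.0145,-0.389,0.2,0,0,-0.2585,1],[-0.0145,-0.389,0.2,0,0,-0.2585,1],[-0.0145,-0.389,0.2,0,0,-0.2585,1],[-0.0145,-0.389,0.2,0,0,-0.2585,1],[-0.0145,-0.389,0.2,0,0,-0.2585,1],[-0.0145,-0.389,0.2,0,0,-0.2585,1],[-0.0145,-0.389,0.2,0,0,-0.2585,1],[-0.0145,-0.389,0.2,0,0,-0.2585,1],[-0.0145,-0.389,0.2,0,0,-0.2585,1]]}}

```text
t: 11.02
position: [0.4875, -0.3372, 0.1663]
ee_rot: [0.933, 0.36, 0.0, -0.0]
contact_force: [-0.6, 0.3, 0.7]
width: 0.0161
```

```bash
python3 - <<'E'
from h import *
tool();p,d,c=snap('wrist','w4')
E
```

```text
t 11.03 tcp [ 0.4875 -0.3372  0.1663] yaw 42.15 z [ 0.001  0.001 -1.   ] F [-0.55  0.34  0.73] w 0.0161
```

View pics/w4.png

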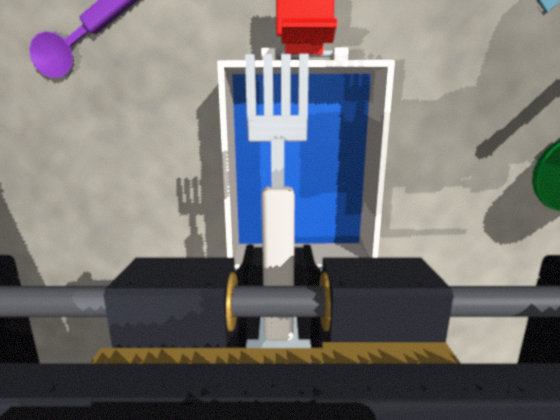

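```bash
python3 - <<'E'
from h import *
p,d,c=load('w4')
a=ray(219,62,c,.062);b=ray(393.5,62,c,.062);m=(a+b)/2;print(a,b,np.linalg.norm(a-b))
ey=(b-a)/np.linalg.norm(b-a);ex=np.array([ey[1],-ey[0],0]);print('yaw',np.degrees(np.arctan2(ex[1],ex[0])),'C',m+ex*.084)
E
```

```text
[ 0.3798304 -0.2820251  0.062    ] [ 0.47512304 -0.19571044  0.062     ] 0.12857257584501838
yaw -47.83018274815795 C [ 0.48386846 -0.30112507  0.062     ]
```

Request:
{"method": "apply_moves", "body": {"targets": [[0,0,-0.07,0,0,0,1],[0,0,-0.13,0,0,0,1],[0,0,-0.18,0,0,0,1],[0,0,-0.192,0,0,0,1],[0,0,-0.196,0,0,0,1],[0,0,-0.196,0,0,0,1],[0,0,-0.196,0,0,0,0.2],[0,0,-0.196,0,0,0,0.2],[0,0,-0.196,0,0,0,0.2],[0,0,-0.15,0,0,0,0.2],[0,0,-0.08,0,0,0,0.2],[0,0,0,0,0,0,0.2],[0,0,0.05,0,0,0,0.2],[0,0,0.05,0,0,0,0.2]]}}

```text
t: 12.82
position: [0.488, -0.3398, 0.2094]
ee_rot: [0.934, 0.358, 0.002, 0.002]
contact_force: [-0.1, 0.3, -0.7]
width: 0.0346
```

```bash
python3 - <<'E'
from h import *
tool();p,d,c=snap('wrist','w5')
E
```

```text
t 12.82 tcp [ 0.488  -0.3398  0.2094] yaw 42.01 z [ 0.005 -0.002 -1.   ] F [-0.15  0.33 -0.75] w 0.0346
```

View pics/w5.png

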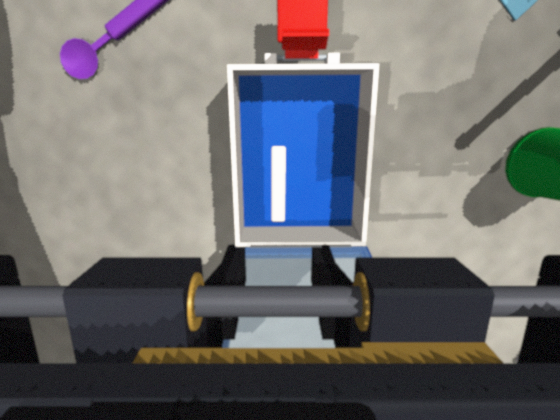

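```bash
python3 - <<'E'
from h import *
p,d,c=load('w5');P=cloud(d,c)
cv2.imwrite('pics/w5c.png',cv2.resize(cv2.convertScaleAbs(p[55:250,220:390],alpha=1.6),None,fx=3,fy=3,interpolation=cv2.INTER_CUBIC))
for v in range(70,235,8): print(v,p[v,279],P[v,279].round(4), P[v,330,2].round(4))
E
```

```text
70 [132 138 141] [ 0.4142 -0.2552  0.059 ] 0.0555
78 [135  70  33] [ 0.416  -0.2569  0.0129] 0.0141
86 [134  67  28] [ 0.4211 -0.2626  0.0145] 0.0152
94 [131  66  28] [ 0.4262 -0.2682  0.015 ] 0.014
102 [223 111  43] [ 0.4314 -0.2739  0.0147] 0.0132
110 [224 114  44] [ 0.4366 -0.2797  0.0147] 0.0133
118 [225 113  45] [ 0.4419 -0.2856  0.015 ] 0.0124
126 [225 113  44] [ 0.4473 -0.2916  0.0137] 0.0136
134 [225 114  40] [ 0.4527 -0.2976  0.0136] 0.0129
142 [224 112  45] [ 0.4583 -0.3037  0.0135] 0.0163
150 [251 253 254] [ 0.4636 -0.3096  0.017 ] 0.0142
158 [251 253 254] [ 0.4694 -0.316   0.0155] 0.0149
166 [251 253 254] [ 0.4749 -0.3222  0.0172] 0.0151
174 [251 253 254] [ 0.4809 -0.3288  0.0155] 0.015
182 [251 253 254] [ 0.4866 -0.3352  0.0164] 0.0153
190 [251 253 254] [ 0.4926 -0.3418  0.016 ] 0.0144
198 [251 253 254] [ 0.4986 -0.3484  0.0164] 0.0139
206 [250 253 254] [ 0.5049 -0.3554  0.0157] 0.0143
214 [250 253 254] [ 0.5109 -0.362   0.0167] 0.0147
222 [182 115  94] [ 0.5178 -0.3697  0.014 ] 0.0138
230 [162 169 173] [ 0.5215 -0.3739  0.0248] 0.0257
```

View pics/w5c.png

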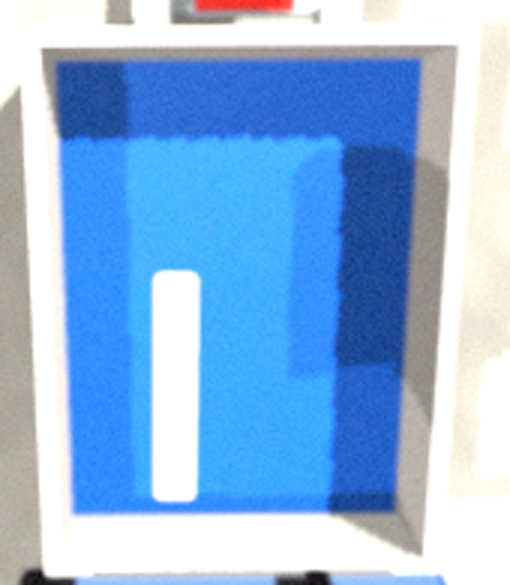

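Request:
{"method": "apply_moves", "body": {"targets": [[0.074,0.5375,0.1125,0,0,0.2805,0],[0.074,0.5375,0.1125,0,0,0.2805,0],[0.074,0.5375,0.1125,0,0,0.2805,0],[0.074,0.5375,0.1125,0,0,0.2805,0],[0.074,0.5375,0.1125,0,0,0.2805,0],[0.074,0.5375,0.1125,0,0,0.2805,0],[0.074,0.5375,0.1125,0,0,0.2805,0],[0.074,0.5375,0.1125,0,0,0.2805,0],[0.074,0.5375,0.1125,0,0,0.2805,0],[0.074,0.5375,0.1125,0,0,0.2805,0],[0.074,0.5375,0.1125,0,0,0.2805,0]]}}

```text
t: 14.25
position: [0.5459, 0.09, 0.2959]
ee_rot: [0.692, 0.722, -0.0, -0.0]
contact_force: [-0.4, 1.2, -0.3]
width: 0.0436
```

```bash
python3 - <<'E'
from h import *
tool();p,d,c=snap('wrist','w6');handle('w6',YEL,(100,50,400,220))
E
```

```text
t 14.25 tcp [0.5459 0.09   0.2959] yaw 92.38 z [-0.  0. -1.] F [-0.39  1.18 -0.32] w 0.0436
w6 rect 506.8 108.2 81.1 14.7 mean [0.5061 0.108 ] ang -177.16 z 0.0148 bbox [287 111  12  64 754]
```

View pics/w6.png

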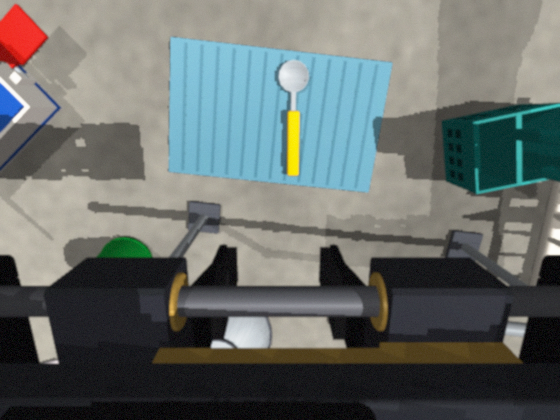

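Request:
{"method": "apply_moves", "body": {"targets": [[-0.0487,0.0225,-0.1,0,0,0,0],[-0.0487,0.0225,-0.2,0,0,0,0],[-0.0487,0.0225,-0.3,0,0,0,0],[-0.0487,0.0225,-0.3,0,0,0,0],[-0.0487,0.0225,-0.3,0,0,0,0],[-0.0487,0.0225,-0.34,0,0,0,0],[-0.0487,0.0225,-0.357,0,0,0,0],[-0.0487,0.0225,-0.3625,0,0,0,0],[-0.0487,0.0225,-0.3625,0,0,0,0],[-0.0487,0.0225,-0.3625,0,0,0,1],[-0.0487,0.0225,-0.3625,0,0,0,1],[-0.0487,0.0225,-0.3625,0,0,0,1],[-0.0487,0.0225,-0.3625,0,0,0,1]], "force": 15}}

```text
t: 15.92
position: [0.5071, 0.1094, 0.0063]
ee_rot: [0.691, 0.722, 0.0, -0.0]
contact_force: [-1.1, -0.1, 1.5]
width: 0.0159
```

Request:
{"method": "apply_moves", "body": {"targets": [[0,0,0.06,0,0,0,1],[0,0,0.13,0,0,0,1],[0,0,0.2,0,0,0,1],[0.0169,-0.517,0.2,0,0,-0.2815,1],[0.0169,-0.517,0.2,0,0,-0.2815,1],[0.0169,-0.517,0.2,0,0,-0.2815,1],[0.0169,-0.517,0.2,0,0,-0.2815,1],[0.0169,-0.517,0.2,0,0,-0.2815,1],[0.0169,-0.517,0.2,0,0,-0.2815,1],[0.0169,-0.517,0.2,0,0,-0.2815,1],[0.0169,-0.517,0.2,0,0,-0.2815,1],[0.0169,-0.517,0.2,0,0,-0.2815,1],[0.0169,-0.517,0.2,0,0,-0.2815,1],[0.0169,-0.517,0.2,0,0,-0.2815,1]]}}

```text
t: 17.68
position: [0.5211, -0.303, 0.1662]
ee_rot: [0.934, 0.358, 0.0, -0.0]
contact_force: [0.3, -0.0, -0.1]
width: 0.0156
```

```bash
python3 - <<'E'
from h import *
tool();p,d,c=snap('wrist','w7')
E
```

```text
t 17.68 tcp [ 0.5211 -0.303   0.1662] yaw 41.94 z [ 0.     0.001 -1.   ] F [ 0.32 -0.03 -0.11] w 0.0156
```

View pics/w7.png

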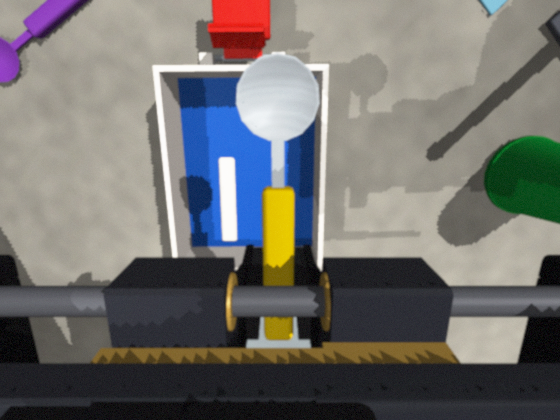

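Request:
{"method": "apply_moves", "body": {"targets": [[-0.002,-0.005,-0.07,0,0,0,1],[-0.002,-0.005,-0.13,0,0,0,1],[-0.002,-0.005,-0.18,0,0,0,1],[-0.002,-0.005,-0.192,0,0,0,1],[-0.002,-0.005,-0.196,0,0,0,1],[-0.002,-0.005,-0.196,0,0,0,1],[-0.002,-0.005,-0.196,0,0,0,0.36],[-0.002,-0.005,-0.196,0,0,0,0.36],[-0.002,-0.005,-0.196,0,0,0,0.36],[-0.002,-0.005,-0.15,0,0,0,0.36],[-0.002,-0.005,-0.08,0,0,0,0.36],[-0.002,-0.005,0,0,0,0,0.36],[-0.002,-0.005,0.05,0,0,0,0.36],[-0.002,-0.005,0.05,0,0,0,0.36]]}}

```text
t: 19.48
position: [0.5202, -0.3093, 0.2095]
ee_rot: [0.934, 0.357, 0.002, 0.002]
contact_force: [-0.2, -0.1, -0.2]
width: 0.0276
```

```bash
python3 - <<'E'
from h import *
tool();p,d,c=snap('wrist','w8');p,d,c=snap('scene','s8')
E
```

```text
t 19.48 tcp [ 0.5202 -0.3093  0.2095] yaw 41.83 z [ 0.005 -0.002 -1.   ] F [-0.16 -0.13 -0.16] w 0.0276
```

View pics/w8.png

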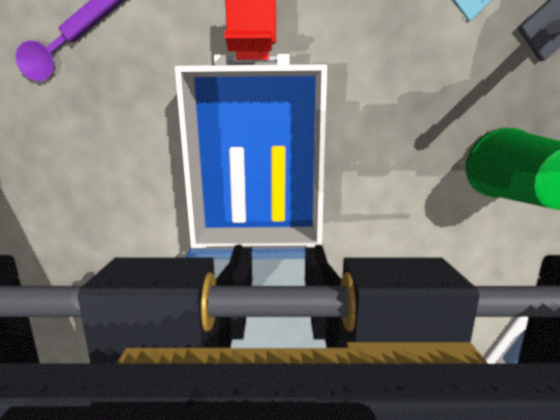

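View pics/s8.png

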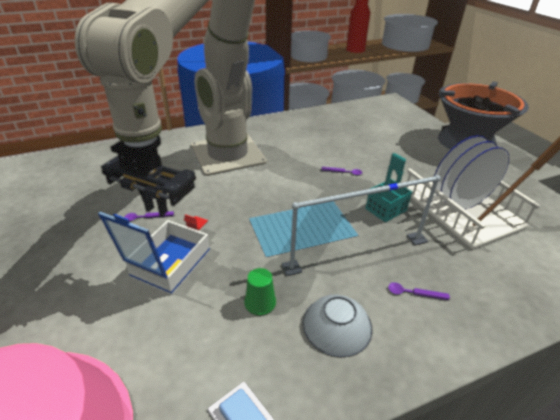

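```bash
python3 - <<'E'
from h import *
p,d,c=load('top0');P=cloud(d,c)
hsv=cv2.cvtColor(p,cv2.COLOR_BGR2HSV);m=(hsv[...,0]>160)&(hsv[...,1]>100)&(np.arange(560)[None]>420)
Q=P[m];Q=Q[np.isfinite(Q[:,0])]
print('bucket',Q.min(0),Q.max(0))
for q in [(.584,-.4125),(.655,-.349),(.513,-.476)]:
    D=np.hypot(*(Q[:,:2]-q).T);i=D.argmin();print(q,D[i],Q[i])
C=np.array([.484,-.301]);a=np.radians(-48);ex=np.array([np.cos(a),np.sin(a)])
cur=np.array([.5202,-.3093,.2095])
def tcp(bx,z,by=0):
    ey=np.array([-ex[1],ex[0]]);w=C+ex*bx+ey*by;return np.r_[w,z]
for n,bx,z in [('up',.028,.30),('over',.155,.30),('down',.155,.194)]:
    t=tcp(bx,z);print(n,t.round(4),((t-cur)/.8).round(4))
prev=tcp(.155,.194)
for th,r in [(1.65,.128),(1.5,.13),(1.35,.132),(1.2,.134),(1.05,.136),(.9,.138),(.75,.14),(.6,.142),(.45,.144),(.3,.146),(.2,.148),(.1,.15),(.05,.15),(0.0,.15)]:
    s,co=np.sin(th),np.cos(th)
    bx=.084-r*co+.0025*s+.010;z=.064+r*s+.0025*co
    t=tcp(bx,z);print(th,round(bx,4),round(z,4),((t-prev)/.8).round(4))
E
```

```text
bucket [ 0.64971897 -1.30982216 -0.75219999] [ 1.49638569 -0.43711357  0.13590885]
(0.584, -0.4125) 0.14491268124709397 [ 0.69274249 -0.50828495  0.00811875]
(0.655, -0.349) 0.14376239655826992 [ 0.73131434 -0.47083492  0.01186444]
(0.513, -0.476) 0.17018436892185676 [ 0.66711674 -0.54818552  0.01174399]
up [ 0.5027 -0.3218  0.3   ] [-0.0218 -0.0156  0.1131]
over [ 0.5877 -0.4162  0.3   ] [ 0.0844 -0.1336  0.1131]
down [ 0.5877 -0.4162  0.194 ] [ 0.0844 -0.1336 -0.0194]
1.65 0.1066 0.1914 [-0.0405  0.0449 -0.0032]
1.5 0.0873 0.1939 [-0.0566  0.0629 -0.0002]
1.35 0.0675 0.1933 [-0.0732  0.0813 -0.0008]
1.2 0.0478 0.1898 [-0.0897  0.0996 -0.0053]
1.05 0.0285 0.1832 [-0.1058  0.1175 -0.0135]
0.9 0.0102 0.1737 [-0.1211  0.1345 -0.0254]
0.75 -0.0067 0.1613 [-0.1353  0.1502 -0.0409]
0.6 -0.0218 0.1462 [-0.1479  0.1642 -0.0597]
0.45 -0.0346 0.1289 [-0.1586  0.1761 -0.0814]
0.3 -0.0447 0.1095 [-0.1671  0.1855 -0.1056]
0.2 -0.0506 0.0959 [-0.1719  0.1909 -0.1227]
0.1 -0.055 0.0815 [-0.1756  0.1951 -0.1407]
0.05 -0.0557 0.074 [-0.1762  0.1957 -0.15  ]
0.0 -0.056 0.0665 [-0.1765  0.196  -0.1594]
```

Request:
{"method": "apply_moves", "body": {"targets": [[-0.0218,-0.0156,0.1131,0,0,0,1],[-0.0218,-0.0156,0.1131,0,0,0,1],[-0.0218,-0.0156,0.1131,0,0,0,1],[0.0844,-0.1336,0.1131,0,0,0,1],[0.0844,-0.1336,0.1131,0,0,0,1],[0.0844,-0.1336,0.1131,0,0,0,1],[0.0844,-0.1336,0.1131,0,0,0,1],[0.0844,-0.1336,-0.0194,0,0,0,1],[0.0844,-0.1336,-0.0194,0,0,0,1],[0.0844,-0.1336,-0.0194,0,0,0,1],[0.0844,-0.1336,-0.0194,0,0,0,1]]}}

```text
t: 20.95
position: [0.5871, -0.4147, 0.1936]
ee_rot: [0.934, 0.357, 0.001, 0.001]
contact_force: [-0.6, -1.0, 1.0]
width: 0.0007
```

```bash
python3 - <<'E'
from h import *
tool();p,d,c=snap('scene','s9')
cv2.imwrite('pics/s9c.png',cv2.resize(p[120:300,50:290],None,fx=3,fy=3))
E
```

```text
t 20.95 tcp [ 0.5871 -0.4147  0.1936] yaw 41.88 z [ 0.003 -0.001 -1.   ] F [-0.63 -1.01  0.98] w 0.0007
```

View pics/s9c.png

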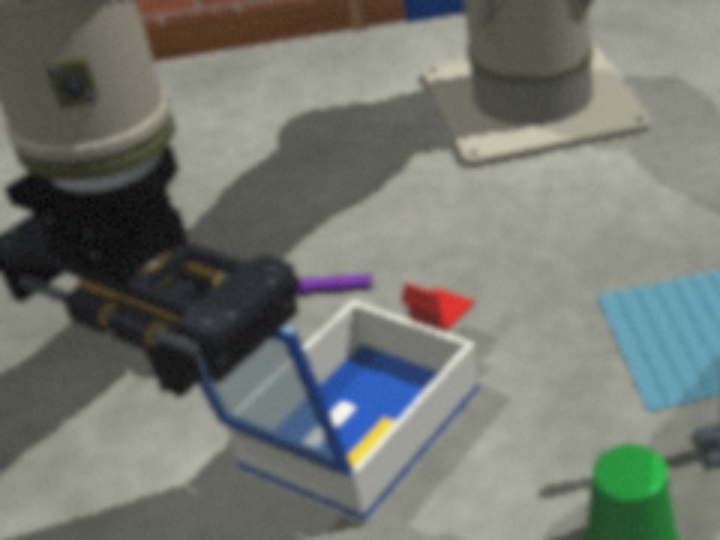

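Request:
{"method": "apply_moves", "body": {"targets": [[-0.0405,0.0449,-0.0032,0,0,0,1],[-0.0566,0.0629,-0.0002,0,0,0,1],[-0.0732,0.0813,-0.0008,0,0,0,1],[-0.0897,0.0996,-0.0053,0,0,0,1],[-0.1058,0.1175,-0.0135,0,0,0,1],[-0.1211,0.1345,-0.0254,0,0,0,1],[-0.1353,0.1502,-0.0409,0,0,0,1],[-0.1479,0.1642,-0.0597,0,0,0,1],[-0.1479,0.1642,-0.0597,0,0,0,1]]}}

```text
t: 22.12
position: [0.4684, -0.2835, 0.1441]
ee_rot: [0.934, 0.357, 0.001, -0.0]
contact_force: [-0.6, -0.1, 1.8]
width: 0.0006
```

```bash
python3 - <<'E'
from h import *
tool();p,d,c=snap('scene','s10')
cv2.imwrite('pics/s10c.png',cv2.resize(p[120:300,50:290],None,fx=3,fy=3))
E
```

```text
t 22.12 tcp [ 0.4684 -0.2835  0.1441] yaw 41.84 z [ 0.002  0.001 -1.   ] F [-0.55 -0.15  1.84] w 0.0006
```

View pics/s10c.png

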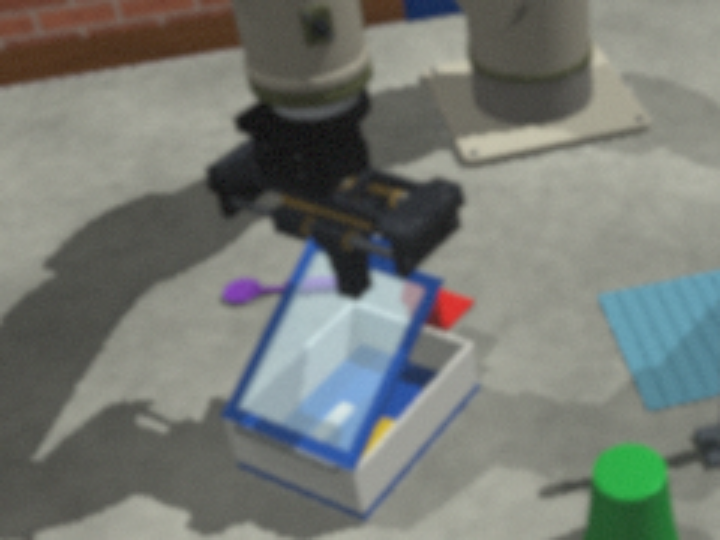

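Request:
{"method": "apply_moves", "body": {"targets": [[-0.0107,0.0119,-0.0217,0,0,0,1],[-0.0192,0.0213,-0.0459,0,0,0,1],[-0.025,0.028,-0.063,0,0,0,1],[-0.031,0.035,-0.081,0,0,0,1],[-0.034,0.038,-0.09,0,0,0,1],[-0.035,0.039,-0.097,0,0,0,1],[-0.035,0.039,-0.1,0,0,0,1],[-0.035,0.039,-0.102,0,0,0,1]]}}

```text
t: 23.18
position: [0.441, -0.2531, 0.0625]
ee_rot: [0.934, 0.357, 0.001, 0.0]
contact_force: [-4.2, 2.6, 23.4]
width: 0.0008
```

```bash
python3 - <<'E'
from h import *
tool()
E
```

```text
t 23.18 tcp [ 0.441  -0.2531  0.0625] yaw 41.82 z [ 0.001  0.    -1.   ] F [-4.19  2.56 23.4 ] w 0.0008
```

Request:
{"method": "apply_moves", "body": {"targets": [[0,0,0.01,0,0,0,1],[0,0,0.02,0,0,0,1],[0,0,0.05,0,0,0,1],[0,0,0.12,0,0,0,1],[0,0,0.2,0,0,0,1],[0,0,0.28,0,0,0,1],[0,0,0.28,0,0,0,1]]}}

```text
t: 24.05
position: [0.4415, -0.2533, 0.2889]
ee_rot: [0.934, 0.357, 0.003, 0.001]
contact_force: [0.3, 0.4, -0.1]
width: 0.0004
```

```bash
python3 - <<'E'
from h import *
tool();p,d,c=snap('scene','s11')
cv2.imwrite('pics/s11c.png',cv2.resize(p[120:300,50:290],None,fx=3,fy=3))
E
```

```text
t 24.05 tcp [ 0.4415 -0.2533  0.2889] yaw 41.85 z [ 0.006  0.    -1.   ] F [ 0.34  0.38 -0.09] w 0.0004
```

View pics/s11c.png

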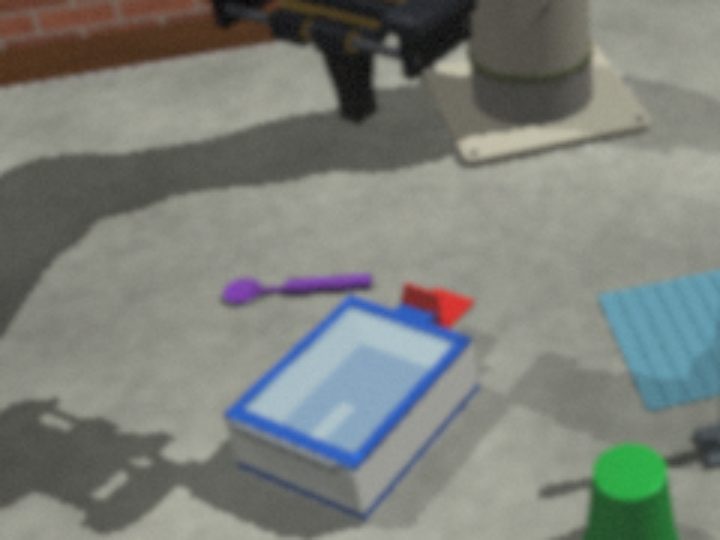

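```bash
python3 - <<'E'
from h import *
p,d,c=load('w1');P=cloud(d,c)
cv2.imwrite('pics/w1c.png',cv2.resize(p[20:140,290:420],None,fx=5,fy=5,interpolation=cv2.INTER_CUBIC))
m=(P[...,2]>.11)&(P[...,0]<.58)&(P[...,1]>.28)&(P[...,1]<.45)&(P[...,0]>.4)
print(m.sum()); Q=P[m]
for lo,hi in [(.11,.14),(.14,.16),(.16,.19),(.19,.215)]:
    q=Q[(Q[:,2]>lo)&(Q[:,2]<hi)]
    if len(q)>3: print(lo,len(q),q.min(0).round(3),q.max(0).round(3),cv2.minAreaRect((q[:,:2]*1000).astype(np.float32)))
E
```

```text
1345
0.11 90 [0.475 0.35  0.111] [0.523 0.363 0.14 ] ((498.7490234375, 356.4569091796875), (12.580612182617188, 48.13472366333008), 89.5975112915039)
0.14 126 [0.475 0.35  0.14 ] [0.522 0.363 0.16 ] ((498.5018310546875, 356.7099914550781), (47.62651062011719, 12.251565933227539), 0.3841751515865326)
0.16 260 [0.475 0.351 0.16 ] [0.522 0.372 0.19 ] ((498.6307373046875, 362.35833740234375), (47.81734848022461, 14.510048866271973), 14.20991325378418)
0.19 528 [0.476 0.351 0.19 ] [0.522 0.373 0.197] ((498.66650390625, 362.18890380859375), (46.582332611083984, 14.02810287475586), 14.764310836791992)
```

View pics/w1c.png

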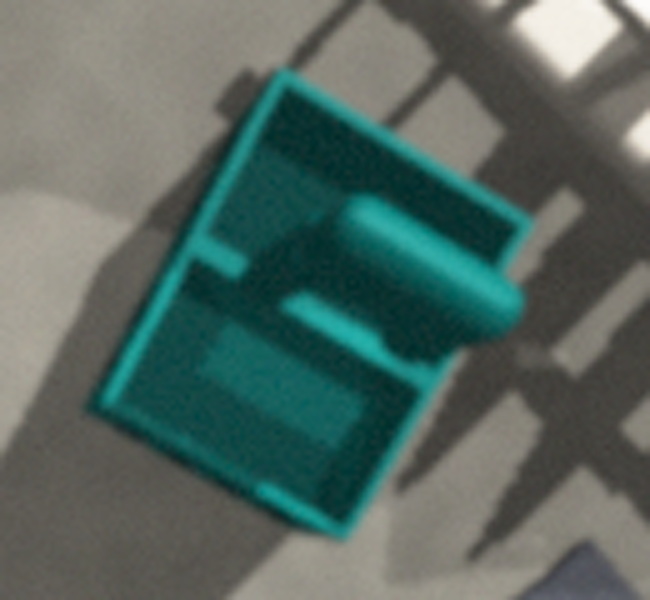

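```bash
python3 - <<'E'
from h import *
p,d,c=load('scene0');print(c['rotation'][:,0])
cv2.imwrite('pics/s0cad.png',cv2.resize(p[140:230,355:455],None,fx=6,fy=6,interpolation=cv2.INTER_CUBIC))
for X,n in [((.4987+.1*np.cos(.253),.3622+.1*np.sin(.253),.18),'+x?'),((.4987,.3622,.1775),'grip'),((.4987,.3622,.1415),'seat'),((.5103,.365,.1145),'tipbottom if 14.5'),((.487,.359,.1145),'tip if 194')]:
    u=proj(X,c);print(n,u,(u-[355,140])*6)
E
```

```text
[0.37745891 0.92592677 0.01357917]
+x? [426.93327499 176.38341645] [431.59964992 218.30049868]
grip [397.16929443 160.99595453] [253.0157666 125.9757272]
seat [394.57998971 171.6360022 ] [237.47993824 189.81601319]
tipbottom if 14.5 [395.86548531 181.2545051 ] [245.19291186 247.52703057]
tip if 194 [389.45084027 177.46713913] [206.7050416  224.80283478]
```

View pics/s0cad.png

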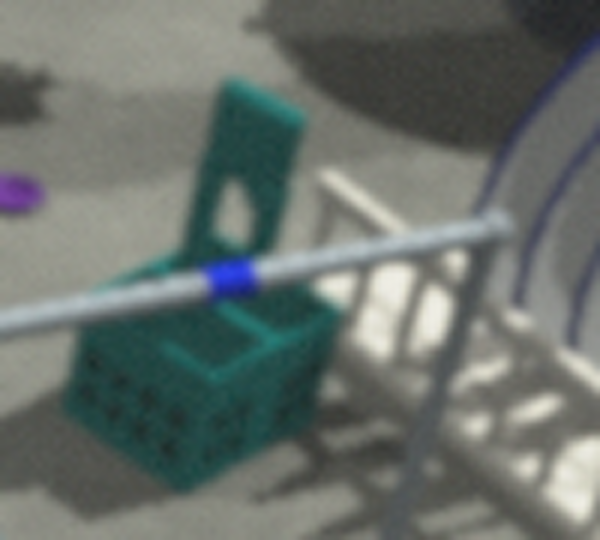

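```bash
python3 - <<'E'
from h import *
for t in ['w1','scene0','top0']:
    p,d,c=load(t);P=cloud(d,c)
    e=np.array([np.cos(.253),np.sin(.253)]);n=np.array([-e[1],e[0]])
    R=P[...,:2]-np.array([.4987,.3622]);a=R@e;b=R@n
    m=(abs(b)<.016)&(abs(a)<.03)&(P[...,2]>.08)
    print(t)
    for z in np.arange(.08,.2,.008):
        k=m&(P[...,2]>=z)&(P[...,2]<z+.008)
        h=np.histogram(a[k],bins=np.arange(-.028,.0281,.004))[0];print(round(z,3),h)
E
```

```text
w1
0.08 [0 7 2 1 0 0 0 0 0 0 0 0 0 0]
0.088 [0 8 3 3 0 0 0 0 0 0 0 0 0 0]
0.096 [0 7 2 2 0 0 0 0 0 0 0 0 0 0]
0.104 [ 0 10  3  3  0  0  0  0  0  0  0  0  0  0]
0.112 [ 0 11  2  2  0  0  0  0  0  0  1  0  0  0]
0.12 [ 0 11  4  2  0  0  0  0  0  0  8  5  1  0]
0.128 [ 0 10  4  3  0  0  0  0  0  0  3  2  3  0]
0.136 [ 0 11  4  3  1  0  0  0  0  1  6  5  2  0]
0.144 [ 0 14  3  5  5  4  3  0  3  5  6  4  2  0]
0.152 [ 0 18  7  3  2  2  1  4  4  2  1  4  6  0]
0.16 [ 0 11  4  6  4  6  5  6  4  5  5  2  0  0]
0.168 [ 0 13  5  6  5  4  8  3  6  6  5  6  2  0]
0.176 [ 0 10  7  5  6  5  4  5  3  5  4  3  0  0]
0.184 [ 0 24 12 12 11  8 11 14 15 14 10 11  5  0]
0.192 [ 0 24 40 44 44 43 44 40 38 41 45 36 18  0]
scene0
0.08 [1 2 1 0 0 0 0 0 0 0 0 0 0 0]
0.088 [0 2 3 7 0 0 0 0 0 0 0 0 0 0]
0.096 [1 2 3 5 1 0 0 0 0 0 0 0 0 0]
0.104 [0 2 5 4 0 0 0 0 0 0 0 0 0 0]
0.112 [0 3 2 7 0 0 0 0 0 1 1 1 1 0]
0.12 [1 2 2 5 1 0 0 0 0 1 1 6 7 0]
0.128 [0 3 2 8 0 0 0 0 0 1 3 2 4 0]
0.136 [1 2 3 5 1 0 0 0 0 1 3 4 7 0]
0.144 [0 2 3 5 1 2 1 1 2 4 2 3 6 1]
0.152 [0 2 3 2 3 4 2 4 3 4 4 2 6 0]
0.16 [0 3 3 2 3 2 2 1 3 4 2 5 3 0]
0.168 [0 0 2 5 4 4 1 6 3 4 4 2 7 0]
0.176 [0 2 3 3 3 3 4 4 3 2 3 4 6 0]
0.184 [0 3 3 2 3 3 3 3 3 5 2 6 4 1]
0.192 [0 1 5 1 6 5 2 5 3 4 3 2 4 0]
top0
0.08 [1 3 2 0 0 0 0 0 0 0 0 0 0 0]
0.088 [1 2 1 1 0 0 0 0 0 0 0 0 0 0]
0.096 [3 2 1 1 0 0 0 0 0 0 0 0 0 0]
0.104 [1 4 2 1 0 0 0 0 0 0 0 0 0 0]
0.112 [0 3 2 1 0 0 0 0 0 2 1 1 1 0]
0.12 [1 3 2 1 0 0 0 0 0 0 3 1 1 0]
0.128 [1 4 2 1 1 0 0 0 0 0 2 2 0 0]
0.136 [1 2 3 1 1 1 0 0 1 1 2 1 1 0]
0.144 [2 4 1 3 2 1 1 1 2 1 3 3 1 0]
0.152 [3 3 1 2 1 0 3 2 1 2 1 2 1 0]
0.16 [0 3 2 0 2 3 1 1 2 1 2 1 1 0]
0.168 [0 5 3 4 1 2 3 0 2 2 2 1 1 0]
0.176 [1 4 2 1 4 2 1 3 3 2 2 1 1 0]
0.184 [1 9 8 5 2 7 9 3 4 6 4 5 4 0]
0.192 [0 1 5 6 7 7 4 7 8 6 7 8 0 0]
```

```bash
python3 - <<'E'
from h import *
for t in ['top0','scene0','w1']:
    p,d,c=load(t);P=cloud(d,c);m=(P[...,1]>.40)&(P[...,1]<.8)&(P[...,0]>.3)&(P[...,0]<.8)&(P[...,2]>.1)
    Q=P[m];print(t,len(Q))
    for y in np.arange(.4,.62,.03):
        q=Q[(Q[:,1]>=y)&(Q[:,1]<y+.03)]
        if len(q): print(round(y,2),len(q),'zmax',q[:,2].max().round(3),'x',q[:,0].min().round(3),q[:,0].max().round(3))
E
```

```text
top0 3932
0.46 229 zmax 0.181 x 0.532 0.611
0.49 738 zmax 0.215 x 0.522 0.61
0.52 741 zmax 0.227 x 0.521 0.609
0.55 715 zmax 0.233 x 0.519 0.687
0.58 742 zmax 0.232 x 0.518 0.693
0.61 615 zmax 0.23 x 0.517 0.699
scene0 3474
0.46 167 zmax 0.184 x 0.533 0.612
0.49 365 zmax 0.212 x 0.523 0.611
0.52 566 zmax 0.228 x 0.52 0.61
0.55 527 zmax 0.233 x 0.518 0.689
0.58 556 zmax 0.234 x 0.519 0.694
0.61 486 zmax 0.238 x 0.524 0.7
w1 5650
0.46 1153 zmax 0.182 x 0.533 0.611
0.49 3504 zmax 0.211 x 0.524 0.611
0.52 975 zmax 0.209 x 0.557 0.604
0.55 18 zmax 0.175 x 0.591 0.592
```

Request:
{"method": "apply_moves", "body": {"targets": [[0.1645,0.793,0.075,0,0,0.348,0],[0.1645,0.793,0.075,0,0,0.348,0],[0.1645,0.793,0.075,0,0,0.348,0],[0.1645,0.793,0.075,0,0,0.348,0],[0.1645,0.793,0.075,0,0,0.348,0],[0.1645,0.793,0.075,0,0,0.348,0],[0.1645,0.793,0.075,0,0,0.348,0],[0.1645,0.793,0.075,0,0,0.348,0],[0.1645,0.793,0.075,0,0,0.348,0],[0.1645,0.793,0.075,0,0,0.348,0],[0.1645,0.793,0.075,0,0,0.348,0],[0.1645,0.793,0.075,0,0,0.348,0],[0.1645,0.793,0.075,0,0,0.348,0],[0.1645,0.793,0.075,0,0,0.348,0],[0.1645,0.793,0.075,0,0,0.348,0]]}}

```text
t: 25.98
position: [0.5718, 0.3811, 0.3457]
ee_rot: [0.613, 0.79, 0.0, -0.0]
contact_force: [-0.6, -0.7, 1.2]
width: 0.0435
```

```bash
python3 - <<'E'
from h import *
tool();p,d,c=snap('wrist','w9');P=cloud(d,c)
m=(P[...,2]>.188)&(P[...,2]<.21)&(P[...,0]<.58)&(P[...,1]>.28)&(P[...,1]<.42)&(P[...,0]>.4)
Q=P[m];print(m.sum(),np.median(Q[:,2]),cv2.minAreaRect((Q[:,:2]*1000).astype(np.float32)))
E
```

```text
t 25.98 tcp [0.5718 0.3811 0.3457] yaw 104.42 z [-0.     0.001 -1.   ] F [-0.63 -0.75  1.16] w 0.0435
762 0.1937769299218103 ((498.3116760253906, 362.8252868652344), (47.62794876098633, 13.043562889099121), 14.789259910583496)
```

View pics/w9.png

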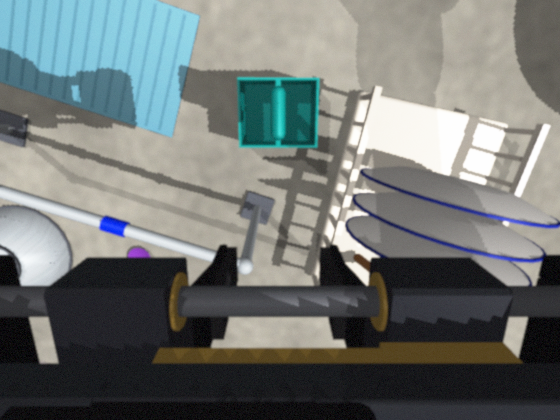

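```bash
python3 - <<'E'
from h import *
for t,box in [('w9',(95,210,135,245)),('w1',(365,220,400,250)),('top0',(165,145,195,170)),('scene0',(385,175,405,195))]:
    p,d,c=load(t);hsv=cv2.cvtColor(p,cv2.COLOR_BGR2HSV);H,S=hsv[...,0],hsv[...,1]
    m=(H>108)&(H<130)&(S>170);mm=np.zeros_like(m);x0,y0,x1,y1=box;mm[y0:y1,x0:x1]=1;m&=mm
    v,u=np.nonzero(m);q=(u.min()+u.max())/2,(v.min()+v.max())/2;print(t,len(u),q,ray(u.mean(),v.mean(),c,.210).round(4))
# triangulate mean pixels
import itertools
obs=[]
for t,box in [('w9',(95,210,135,245)),('w1',(365,220,400,250)),('top0',(165,145,195,170)),('scene0',(385,175,405,195))]:
    p,d,c=load(t);hsv=cv2.cvtColor(p,cv2.COLOR_BGR2HSV);H,S=hsv[...,0],hsv[...,1]
    m=(H>108)&(H<130)&(S>170);mm=np.zeros_like(m);x0,y0,x1,y1=box;mm[y0:y1,x0:x1]=1;m&=mm
    v,u=np.nonzero(m);K=c['K'];r=c['rotation']@np.array([(u.mean()-K[0,2])/K[0,0],-(v.mean()-K[1,2])/K[1,1],-1]);obs.append((c['origin'],r/np.linalg.norm(r)))
A=sum(np.eye(3)-np.outer(r,r) for o,r in obs);b=sum((np.eye(3)-np.outer(r,r))@o for o,r in obs);print('tri',np.linalg.solve(A,b))
p,d,c=load('w9');P=cloud(d,c)
m=(P[...,2]>.2)&(P[...,2]<.225)&(P[...,0]>.55)&(P[...,0]<.75)&(P[...,1]<.45);Q=P[m]
print(np.polyfit(Q[:,1],Q[:,0],1),Q[:,1].min(),Q[:,1].max(),len(Q))
for u,v in [(247,267),(242,270)]: print(ray(u,v,c,.21))
E
```

```text
w9 333 (np.float64(113.5), np.float64(226.0)) [0.6352 0.2372 0.21  ]
w1 193 (np.float64(382.0), np.float64(236.5)) [0.6354 0.2388 0.21  ]
top0 55 (np.float64(178.5), np.float64(156.5)) [0.636  0.2387 0.21  ]
scene0 39 (np.float64(393.0), np.float64(186.0)) [0.6325 0.2452 0.21  ]
tri [0.63495923 0.23918785 0.21286663]
[0.07250068 0.6158623 ] 0.13318206826065432 0.37532400576640107 3223
[0.64552269 0.36944897 0.21      ]
[0.64989309 0.36541788 0.21      ]
```

Request:
{"method": "apply_moves", "body": {"targets": [[-0.0919,-0.0229,-0.06,0,0,0.0015,0],[-0.0919,-0.0229,-0.12,0,0,0.0015,0],[-0.0919,-0.0229,-0.14,0,0,0.0015,0],[-0.0919,-0.0229,-0.14,0,0,0.0015,0],[-0.0919,-0.0229,-0.18,0,0,0.0015,0],[-0.0919,-0.0229,-0.21,0,0,0.0015,0],[-0.0919,-0.0229,-0.228,0,0,0.0015,0],[-0.0919,-0.0229,-0.228,0,0,0.0015,0],[-0.0919,-0.0229,-0.228,0,0,0.0015,1],[-0.0919,-0.0229,-0.228,0,0,0.0015,1],[-0.0919,-0.0229,-0.228,0,0,0.0015,1],[-0.0919,-0.0229,-0.228,0,0,0.0015,1]], "force": 35}}

```text
t: 27.52
position: [0.4983, 0.3636, 0.1631]
ee_rot: [0.611, 0.792, 0.0, -0.0]
contact_force: [-0.1, 1.3, -1.3]
width: 0.0136
```

```bash
python3 - <<'E'
from h import *
tool()
E
```

```text
t 27.52 tcp [0.4983 0.3636 0.1631] yaw 104.74 z [ 0.  0. -1.] F [-0.12  1.25 -1.34] w 0.0136
```

Request:
{"method": "apply_moves", "body": {"targets": [[0,0,0.04,0,0,0,1],[0,0,0.08,0,0,0,1],[0,0,0.12,0,0,0,1],[0,0,0.1443,0,0,0,1],[0,0,0.1443,0,0,0,1],[0.0396,-0.06,0.1443,0,0,-0.0525,1],[0.0396,-0.12,0.1443,0,0,-0.105,1],[0.0396,-0.18,0.1443,0,0,-0.105,1],[0.0396,-0.24,0.1443,0,0,-0.105,1],[0.0396,-0.3,0.1443,0,0,-0.105,1],[0.0396,-0.36,0.1443,0,0,-0.105,1],[0.0396,-0.382,0.1443,0,0,-0.105,1],[0.0396,-0.382,0.1443,0,0,-0.105,1],[0.0396,-0.382,0.1443,0,0,-0.105,1],[0.0396,-0.382,0.1443,0,0,-0.105,1]]}}

```text
t: 29.4
position: [0.5299, 0.0597, 0.278]
ee_rot: [0.731, 0.682, -0.0, -0.0]
contact_force: [-0.4, 0.9, -2.3]
width: 0.0138
```

```bash
python3 - <<'E'
from h import *
tool();p,d,c=snap('scene','s12');P=cloud(d,c);snap('wrist','w12')
cv2.imwrite('pics/s12c.png',cv2.resize(p[100:300,220:460],None,fx=3,fy=3,interpolation=cv2.INTER_CUBIC))
E
```

```text
t 29.4 tcp [0.5299 0.0597 0.278 ] yaw 85.99 z [-0. -0. -1.] F [-0.35  0.86 -2.26] w 0.0138
```

View pics/s12c.png

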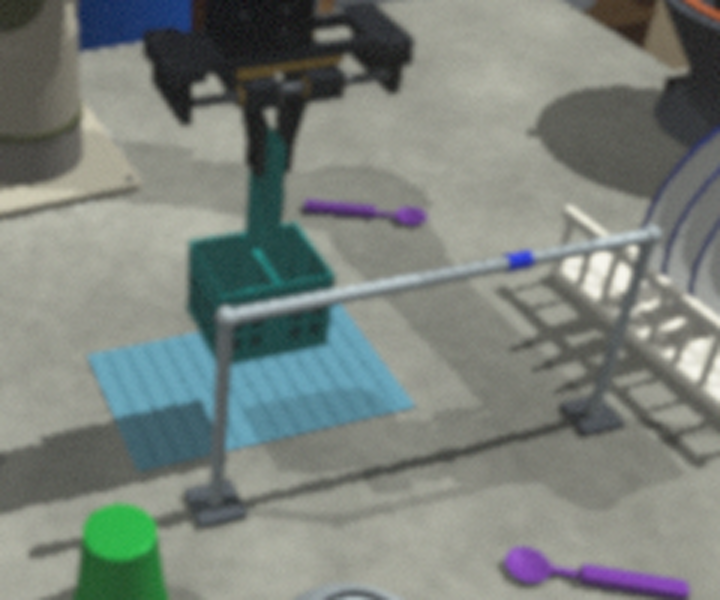

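View pics/w12.png

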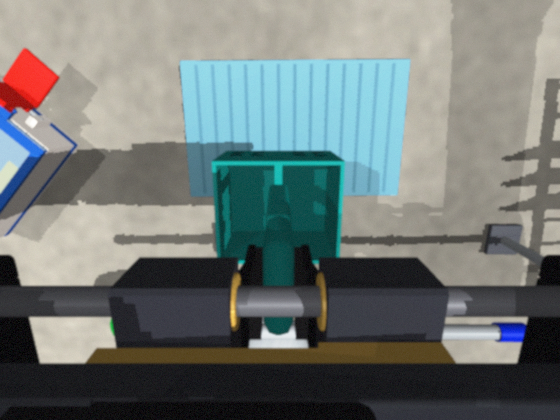

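```bash
python3 - <<'E'
from h import *
p,d,c=load('scene0');p,d,c=load('s12');P=cloud(d,c);hsv=cv2.cvtColor(p,cv2.COLOR_BGR2HSV)
m=(hsv[...,0]>75)&(hsv[...,0]<98)&(hsv[...,1]>110)&(P[...,2]>.09)&(P[...,2]<.215)&(P[...,0]<.6)
Q=P[m];print(len(Q),np.histogram(Q[:,2],bins=np.arange(.1,.22,.01)));q=Q[(Q[:,2]>.18)&(Q[:,2]<.197)];print(cv2.minAreaRect((q[:,:2]*1000).astype(np.float32)),np.percentile(Q[Q[:,2]<.2][:,2],[1,99]))
E
```

```text
1238 (array([  0,  43, 108, 120, 171, 120, 127, 166, 263,  98,  15]), array([0.1 , 0.11, 0.12, 0.13, 0.14, 0.15, 0.16, 0.17, 0.18, 0.19, 0.2 ,
       0.21]))
((530.6451416015625, 58.7768669128418), (99.46951293945312, 86.26502227783203), 85.5353775024414) [0.11692116 0.19343044]
```

Request:
{"method": "apply_moves", "body": {"targets": [[0.03,0.003,0,0,0,0,1],[0.06,0.003,0,0,0,0,1],[0.09,0.003,0,0,0,0,1],[0.114,0.003,0,0,0,0,1],[0.114,0.003,0,0,0,0,1],[0.114,0.003,0,0,0,0,1],[0.114,0.003,0,0,0,0,1]]}}

```text
t: 30.38
position: [0.6207, 0.0606, 0.2785]
ee_rot: [0.732, 0.681, 0.0, -0.0]
contact_force: [0.6, 0.0, -1.7]
width: 0.0139
```

```bash
python3 - <<'E'
from h import *
tool();p,d,c=snap('scene','s13')
cv2.imwrite('pics/s13c.png',cv2.resize(p[100:300,220:460],None,fx=3,fy=3,interpolation=cv2.INTER_CUBIC))
E
```

```text
t 30.38 tcp [0.6207 0.0606 0.2785] yaw 85.86 z [ 0.     0.001 -1.   ] F [ 0.59  0.01 -1.66] w 0.0139
```

View pics/s13c.png

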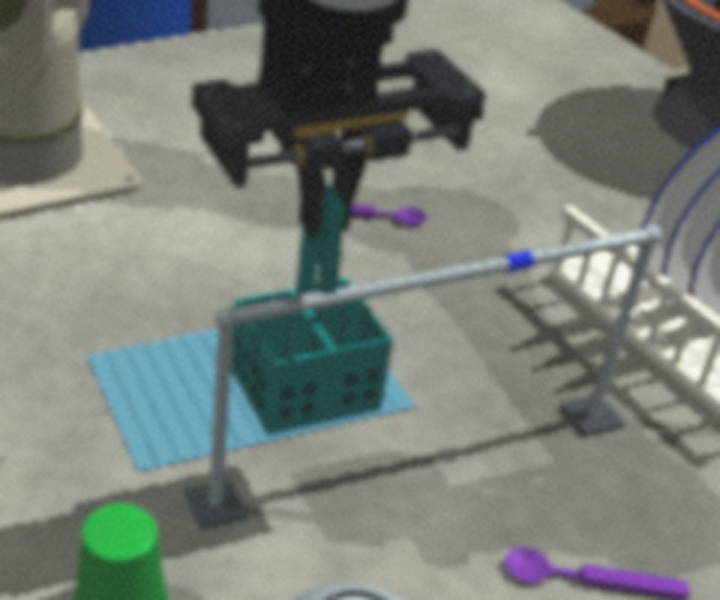

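Request:
{"method": "apply_moves", "body": {"targets": [[0.001,0,-0.015,0,0,0,1],[0.001,0,-0.03,0,0,0,1],[0.001,0,-0.042,0,0,0,1],[0.001,0,-0.05,0,0,0,1],[0.001,0,-0.05,0,0,0,1]]}}

```text
t: 31.05
position: [0.6217, 0.0603, 0.2378]
ee_rot: [0.732, 0.681, -0.0, -0.0]
contact_force: [-0.5, 0.7, -1.9]
width: 0.0138
```

```bash
python3 - <<'E'
from h import *
tool()
E
```

```text
t 31.05 tcp [0.6217 0.0603 0.2378] yaw 85.84 z [-0.001 -0.    -1.   ] F [-0.53  0.71 -1.89] w 0.0138
```

Request:
{"method": "apply_moves", "body": {"targets": [[0,0,-0.003,0,0,0,1],[0,0,-0.005,0,0,0,1],[0,0,-0.007,0,0,0,1],[0,0,-0.007,0,0,0,1],[0,0,-0.007,0,0,0,1]]}}

```text
t: 31.68
position: [0.622, 0.0604, 0.2328]
ee_rot: [0.732, 0.681, 0.0, -0.0]
contact_force: [0.7, -0.7, -2.2]
width: 0.0133
```

```bash
python3 - <<'E'
from h import *
tool();p,d,c=snap('scene','s14')
cv2.imwrite('pics/s14c.png',cv2.resize(p[100:300,220:460],None,fx=3,fy=3,interpolation=cv2.INTER_CUBIC))
E
```

```text
t 31.68 tcp [0.622  0.0604 0.2328] yaw 85.85 z [ 0.  0. -1.] F [ 0.66 -0.7  -2.19] w 0.0133
```

View pics/s14c.png

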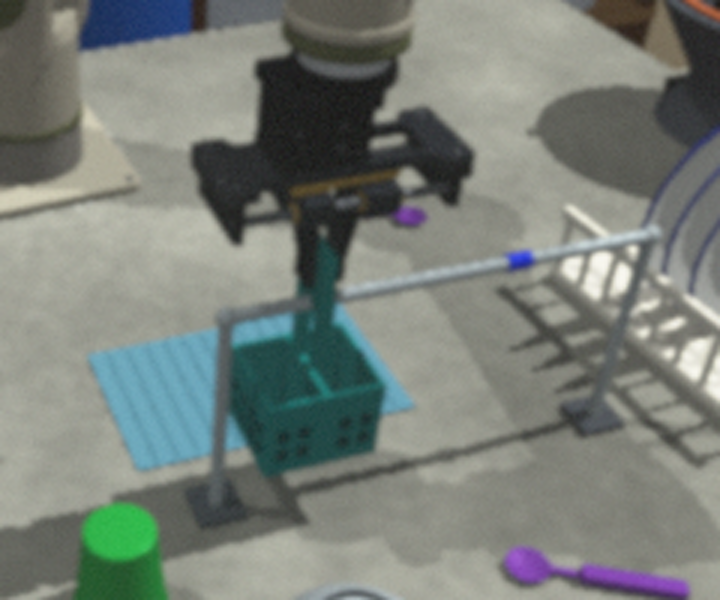

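Request:
{"method": "apply_moves", "body": {"targets": [[0,0,-0.002,0,0,0,1],[0.0013,0.018,-0.002,0,0,0,1],[0.0026,0.036,-0.002,0,0,0,1],[0.0041,0.056,-0.002,0,0,0,1],[0.0056,0.076,-0.002,0,0,0,1],[0.0071,0.096,-0.002,0,0,0,1],[0.0085,0.116,-0.002,0,0,0,1],[0.01,0.136,-0.002,0,0,0,1],[0.0115,0.156,-0.002,0,0,0,1],[0.013,0.176,-0.002,0,0,0,1],[0.0144,0.196,-0.002,0,0,0,1],[0.0156,0.212,-0.002,0,0,0,1],[0.0163,0.222,-0.002,0,0,0,1],[0.0163,0.222,-0.002,0,0,0,1],[0.0163,0.222,-0.002,0,0,0,1]]}}

```text
t: 33.6
position: [0.6353, 0.24, 0.2313]
ee_rot: [0.732, 0.682, 0.001, -0.0]
contact_force: [5.6, 1.2, 0.7]
width: 0.0138
```

```bash
python3 - <<'E'
from h import *
tool();p,d,c=snap('scene','s15');snap('top','t15')
cv2.imwrite('pics/s15c.png',cv2.resize(p[100:300,220:460],None,fx=3,fy=3,interpolation=cv2.INTER_CUBIC))
E
```

```text
t 33.6 tcp [0.6353 0.24   0.2313] yaw 85.93 z [ 0.001  0.002 -1.   ] F [5.61 1.23 0.75] w 0.0138
```

View pics/s15c.png

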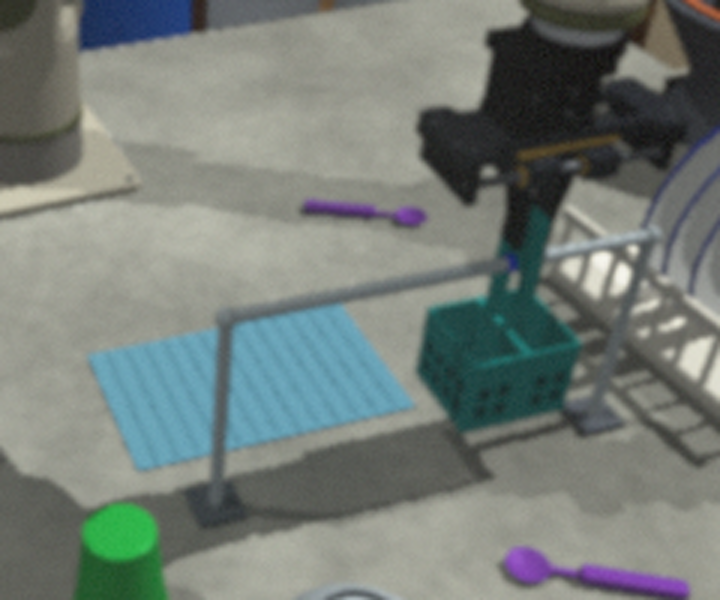

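Request:
{"method": "apply_moves", "body": {"targets": [[0.001,0,0,0,0,0,1],[0.002,0,0,0,0,0,1],[0.002,0,0,0,0,0,1],[0.002,0,0,0,0,0,1]]}}

```text
t: 34.2
position: [0.6359, 0.239, 0.231]
ee_rot: [0.732, 0.681, -0.0, -0.001]
contact_force: [-3.2, 4.4, 4.4]
width: 0.0137
```

```bash
python3 - <<'E'
from h import *
tool()
E
```

```text
t 34.2 tcp [0.6359 0.239  0.231 ] yaw 85.9 z [-0.001  0.001 -1.   ] F [-3.2   4.44  4.39] w 0.0137
```

Request:
{"method": "apply_moves", "body": {"targets": [[0,0,0,0,0,0,0.6],[0,0,0,0,0,0,0.3],[0,0,0,0,0,0,0.1],[0,0,0,0,0,0,0.1],[0,0,0,0,0,0,0.1],[0,0,0.02,0,0,0,0.1],[0,0,0.05,0,0,0,0.1],[0,0,0.09,0,0,0,0.1],[0,0,0.14,0,0,0,0.1],[0,0,0.18,0,0,0,0.1],[0,0,0.2,0,0,0,0.1],[-0.15,0,0.2,0,0,0,0.1],[-0.15,0,0.2,0,0,0,0.1],[-0.15,0,0.2,0,0,0,0.1],[-0.15,0,0.2,0,0,0,0.1]]}}

```text
t: 36.08
position: [0.5168, 0.2382, 0.3924]
ee_rot: [0.732, 0.681, 0.001, -0.0]
contact_force: [0.3, 0.3, 0.5]
width: 0.0393
```

```bash
python3 - <<'E'
from h import *
tool();p,d,c=snap('scene','s16');snap('top','t16');snap('wrist','w16')
cv2.imwrite('pics/s16c.png',cv2.resize(p[140:260,330:460],None,fx=5,fy=5,interpolation=cv2.INTER_CUBIC))
E
```

```text
t 36.08 tcp [0.5168 0.2382 0.3924] yaw 85.89 z [ 0.001  0.002 -1.   ] F [0.32 0.26 0.53] w 0.0393
```

View pics/s16c.png

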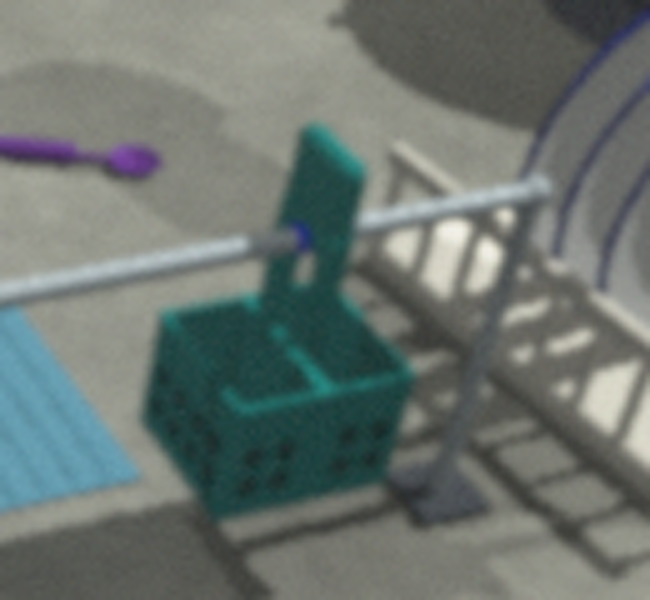

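View pics/t16.png

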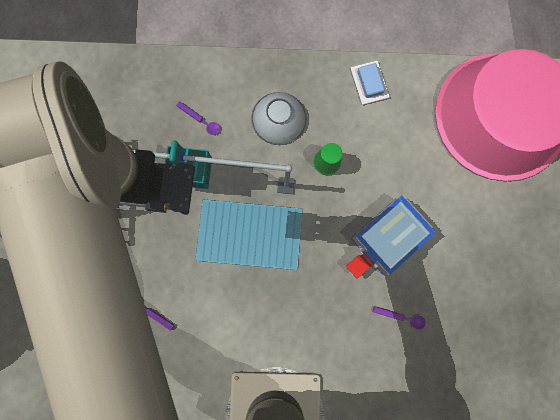

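Request:
{"method": "apply_moves", "body": {"targets": [[0.18,-0.01,0.05,0,0,0,0.1],[0.18,-0.01,0.05,0,0,0,0.1],[0.18,-0.01,0.05,0,0,0,0.1],[0.18,-0.01,0.05,0,0,0,0.1],[0.18,-0.01,0.05,0,0,0,0.1],[0.18,-0.01,0.05,0,0,0,0.1]]}}

```text
t: 36.98
position: [0.6601, 0.2303, 0.4315]
ee_rot: [0.732, 0.681, 0.0, -0.0]
contact_force: [0.7, -0.1, -0.0]
width: 0.0393
```

```bash
python3 - <<'E'
from h import *
tool();p,d,c=snap('wrist','w17');P=cloud(d,c)
cv2.imwrite('pics/w17c.png',cv2.resize(p[60:250,180:380],None,fx=3.5,fy=3.5,interpolation=cv2.INTER_CUBIC))
m=(P[...,2]>.235)&(P[...,2]<.29)&(P[...,0]<.75)&(P[...,1]>.1)&(P[...,1]<.4)
Q=P[m];print(m.sum(),np.percentile(Q[:,2],[5,50,95]),cv2.minAreaRect((Q[:,:2]*1000).astype(np.float32)))
hsv=cv2.cvtColor(p,cv2.COLOR_BGR2HSV);b=(hsv[...,0]>108)&(hsv[...,0]<130)&(hsv[...,1]>150)&(P[...,2]>.19)&(P[...,2]<.225)
q=P[b];print(len(q),q.min(0),q.max(0))
m=(P[...,2]>.2)&(P[...,2]<.222)&(P[...,0]>.58)&(P[...,0]<.7)&(hsv[...,1]<60);Q=P[m];print(np.polyfit(Q[:,1],Q[:,0],1),len(Q))
E
```

```text
t 36.98 tcp [0.6601 0.2303 0.4315] yaw 85.88 z [ 0.     0.001 -1.   ] F [ 0.66 -0.14 -0.01] w 0.0393
631 [0.25748922 0.26202972 0.26389494] ((635.5514526367188, 240.55393981933594), (13.274317741394043, 47.383201599121094), 85.95154571533203)
111 [0.53624802 0.22808487 0.19019885] [0.64050351 0.53705581 0.22180263]
[0.02572467 0.62370189] 3641
```

View pics/w17c.png

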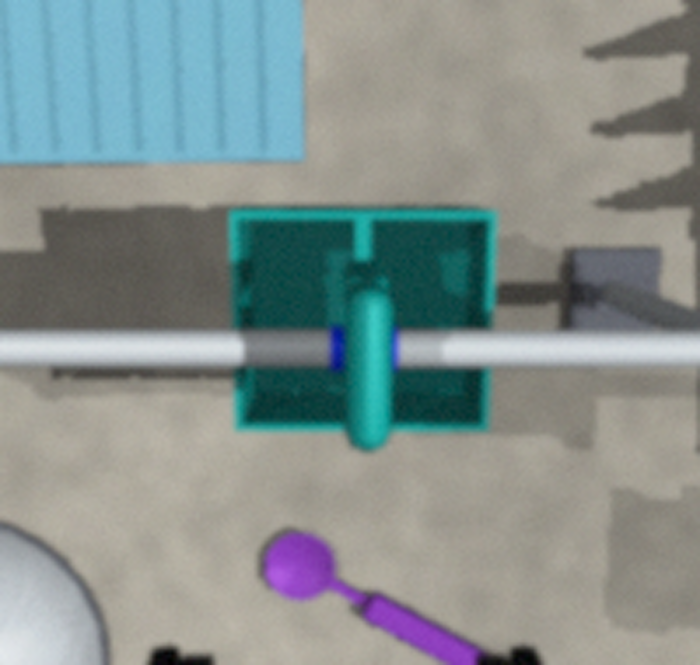

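```bash
python3 - <<'E'
from h import *
p,d,c=snap('scene','s18');s=tool()
E
```

```text
t 37.08 tcp [0.6599 0.2306 0.4318] yaw 85.91 z [ 0.     0.001 -1.   ] F [ 0.22  0.26 -0.15] w 0.0392
```

View pics/s18.png

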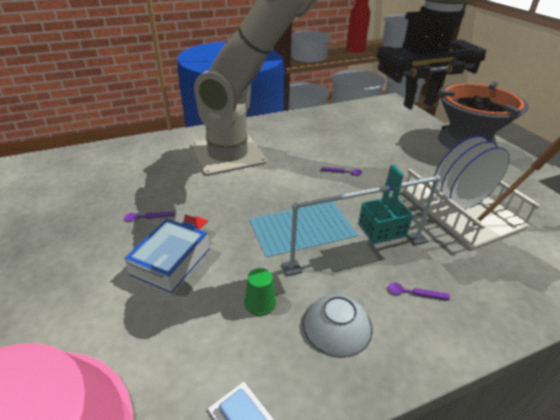

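The last picture shows the lid shut at (168,252), the mat empty at (303,228), the drainer hanging at the band (385,215), and the cup (260,292) and bowl (338,322) where they started.

```bash
python3 - <<'E'
from h import *
print(sign_off())
E
```

```text
the job is handed in; nothing more can be done
None
```

The job is finished and handed in at about 37 s. I pressed the red latch and the lid sprang open. The white fork and yellow spoon, the only two pieces on the mat, went into the box, and I snapped the lid shut. I then hooked the teal drainer over the rail near its free end, inside the end post, slid it to the blue band and let go.

**Last checks:**
- **Lid:** it stayed shut after I let go. The closing push was about 23 N, more than the 6 to 8 N stated but under the limits.
- **Cutlery:** both handles lie flat in the box, and the mat is empty. The blue box floor read about 10 mm higher in the pictures than the 4 mm stated, and it hid the steel heads, so I only saw the handles.
- **Drainer:** it hangs upright and free, with blue showing on both sides of the hook. About 4 mm shows on one side and 2 mm on the other, so it is about 1 mm off the band's centre. Depth put the grip block's top about 5 mm lower than the stated heights give; it read about as low before I moved the drainer.
- **Left alone:** the cup, bowl and purple spoons are where they started, and the robot touches nothing.

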